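# Set up the roller feeder: stop disc on, rollers loaded

### The arm

A 7-joint arm with a two-finger parallel gripper is mounted at the origin on the work surface. World frame = base frame: x ahead of the robot, y to its left, z up, the work surface at z = 0. Lengths are in mm, angles in rad, forces in N, time in s.
With the tool pointing down it reaches from about 425 to 875 mm from the base axis. Payload 4.7 kg.
Tool frame: the origin (TCP) lies midway between the tips of the shut fingers; the grasp point (between the pads) lies 19 mm behind it (r.grip_depth is the y of the grasp point in the tool frame, in mm); y points along the fingers, z is the direction in which the jaws open and shut, and the axes are right-handed (so a half turn about y gives the same grasp; the last joint's range is limited). The gripper opens to 85 mm and grips with 20 to 120 N. Pads are 22 mm wide; open, the fingers measure 114 mm over their backs; the gripper's body (76 mm by 85 mm) begins 54 mm behind the grasp point. The pads swing forward as they close: fully open they stand 13 mm farther back than shut.
Start: joints at [1.291, 0.321, -0.07, 1.45, 0.023, 1.371, -0.057], TCP at [188.214, -622.174, 231.349] pointing down, gripper open.
Joint ranges: [-2.86, 2.86], [-0.3, 2.09], [-1.38, 1.24], [0.06, 2.45], [-1.56, 4.7], [0.09, 2.05], [-2.69, 2.69]. Speed limits (rad/s): [2.57, 2.57, 3.14, 3.14, 3.14, 3.14, 3.14].

### API

Orientations are given as a unit quaternion [w, x, y, z].
In Python, from bench import r gives the robot as it stands.
- The arm moves only by the tool carry_out, never from a script. Its argument "targets" is a list of rows, each a list of 3 entries, a list of its own where there are three numbers: the shift along the world's x, y, z in cm, then the turn, a rotation vector about the world's x, y, z in degrees, then the gripper command: -1 is fully open, 1 is shut, values between are in proportion. In form: [[[tx, ty, tz], [wx, wy, wz], hand], ...]. A call has 1 to 10 rows; each row is the pose to reach, as a shift and turn from the pose measured when the call began; what a row does not reach only later rows make up. A row lasts 1/8 s, in which the tool goes at most 62.5 mm and 10.7 degrees, less where a joint would pass 70% of its speed; a pose out of reach is approached as far as the arm can. A call with a gripper value outside its range is refused whole. The fingers move at their own pace and stop on an object; "newtons" is the grip in N (left out, the last holds). Time passes only in rows, so rows that repeat a pose let the fingers close. It gives the time, the measured TCP pose, the force and the opening at its end, in the units of the state.
- r.get_state(): the state, without advancing time (a new reading comes with each control period).
- r.camera(name): name is "side" or "top" or "wrist"; returns a dict with "pixels" (480x640x3 uint8, red, green, blue), "z_map" (480x640 float32, mm along the optical axis (not along the pixel's ray), 0 where there is no reading), "camera_matrix" (3x3 intrinsics, pixels), "R" (3x3) and "t" (3): a world point X has camera coordinates R X + t. Camera axes: x right, y down, z forward; pixel columns grow to the right and rows downward; lengths in mm; the calibration is good to about 2 mm. The wrist camera is an equidistant fisheye: a pixel r from the principal point sees the ray r / f radians off the axis. A picture is of the moment at which its call begins.
- r.finish_job(): hands the job in, once; it reports no verdict.
The state is a dict: "clock": time; "joint_pos": joint angles; "qd": joint speeds; "joint_torque": joint torques, N m; "ee_pos": TCP position; "tool_rot": TCP orientation; "force": force on the tool from outside, world axes, zero at the start; "moment": the same for the moment, N m; "gripper_width": finger opening in mm.
Only numpy, scipy, OpenCV 4.12 (cv2) and the standard library are available. Lean on these libraries where they do the work, as an engineer would, in place of code of your own. Each camera call takes 0.05 s, during which the arm holds its last target. There are 200 camera calls.

### The job

Get the roller feeder ready: first turn the aluminium stop disc so that its three holes line up with the three studs at the foot of the sloping chute and lower it until it sits fully home, flat on its seat. Then take every steel roller, one after another, and lay it across the chute between the side rails so that it rolls down, until all of them lie at rest in one close row behind the disc, with the disc still home. Leave the spanner, the screwdriver and the grease tin where they are.

Things in the scene. Friction and masses are not known exactly. Their poses are not given: they have to be found in the camera images.
- feeder: Fixed roller feeder: base plate, round steel seat, sloping chute, low blue drive box. Origin: at bench level below the seat's centre; z up; x level, from chute towards seat and box (downhill). Blue box, 60 x 100 mm, top 68 mm above the bench, begins 85 mm beyond the seat's centre. The chute's upper end, the highest part, stands 125 mm above the bench.
- seat (a point): Centre of the seat's flat face, 100 mm across, 50 mm above the bench; axes as the feeder's. Three upright studs stand on it, 11 mm thick, 34 mm tall (top 5 mm tapered), on a circle of 40 mm radius, at 0, 120 and 240 degrees from the x axis.
- chute: Fixed steel chute, 255 mm long, sloping 0.24 rad down to the seat. Origin: middle of the low end of its floor, level with the seat, 66 mm from its centre. x: downhill (floor from x = -255 to 0 mm); y: across; z: square to the floor, up. 74 mm wide between side rails that stand 14 mm above the floor. Ends open; rollers run down it by themselves.
- disc: Aluminium stop disc, 120 mm across, 24 mm thick, 0.5 to 0.8 kg. Three 15 mm through holes on a 40 mm radius, 0, 120 and 240 degrees from its x axis (fits three ways round). Origin: centre of underside; z up. Bar handle on top: 52 mm along x, 16 mm thick, 24 to 54 mm above the origin. Home, its origin is at the seat's centre and its rim closes the chute's low end.
- tray: Fixed shallow sheet-steel drip tray, 300 mm (x) by 400 mm (y), floor 3 mm thick, rim 9 mm high; origin: centre of its underside. Disc and rollers start in it.
- roller0: A plain steel roller (solid cylinder) lying on its side, 32 mm across, 66 mm long, 0.3 to 0.55 kg; rolls easily. Origin: its centre; x: along its axis. Absent in some starts.
- roller1: A plain steel roller (solid cylinder) lying on its side, 32 mm across, 66 mm long, 0.3 to 0.55 kg; rolls easily. Origin: its centre; x: along its axis. Absent in some starts.
- roller2: A plain steel roller (solid cylinder) lying on its side, 32 mm across, 66 mm long, 0.3 to 0.55 kg; rolls easily. Origin: its centre; x: along its axis. Absent in some starts.
- roller3: A plain steel roller (solid cylinder) lying on its side, 32 mm across, 66 mm long, 0.3 to 0.55 kg; rolls easily. Origin: its centre; x: along its axis. Absent in some starts.
- roller4: A plain steel roller (solid cylinder) lying on its side, 32 mm across, 66 mm long, 0.3 to 0.55 kg; rolls easily. Origin: its centre; x: along its axis. Absent in some starts.
- roller5: A plain steel roller (solid cylinder) lying on its side, 32 mm across, 66 mm long, 0.3 to 0.55 kg; rolls easily. Origin: its centre; x: along its axis. Absent in some starts.
- spanner: Bystander: an open-ended spanner, 180 mm, lying on the bench near the feeder, on the robot's side; origin at its underside, about mid length.
- grease_tin: Bystander: round tin, 80 mm across, 75 mm high, on the far side of the bench; origin: centre of its underside.
- screwdriver: Bystander: screwdriver, 200 mm, lying on the far side of the bench; origin at its underside, about mid length.
Not all that is in view belongs to the job. What is shaped like the roller1 but brown is not meant. What is shaped like the roller4 but blue is not meant.

How it is judged:
By the outcome, as a careful person would: the job done as asked, in the order asked, and still so for the second after the job is handed in, with the robot touching nothing.
Of roller0, roller1, roller2, roller3, roller4, roller5 only 4 to 6 are there at a start; the rules pass over those that are not, and their reading is None.
At some moment in a run one of disc, roller0, roller1, roller2, roller3, roller4, roller5 may be knocked a few centimetres aside while the robot is not near it.
Once in a run the grip may slacken for a moment while it holds something.
It also fails if it takes over 210 s, if anything falls off the work surface, if the arm or the gripper's body presses on something with over 40 N, if the wrist force passes 120 N, or if a joint passes its speed limit or range.

## Working session

There is one attempt and no reset: what is moved stays moved. The work goes in short steps, Python scripts to look and compute and a tool call to move; the robot and the scene stay as the last step left them, time stands still between calls to the robot, and variables do not carry over. Pictures are saved under pics/ and viewed, about 12 in all and at most 16, crops included, and the job is handed in when it is done.

Besides the shell and the picture viewer there is one more tool, called after "Request:" as name(argument=value, ...) on one line, values as JSON. carry_out: Moves the arm, as the interface text tells. Its arguments: {"type":"object","properties":{"targets":{"type":"array","items":{"type":"array"}},"newtons":{"type":"number"}},"required":["targets"]}

```bash
ls; mkdir -p pics; python3 - <<'E'
from bench import r
import cv2,numpy as np
s=r.get_state();print({k:np.round(v,3) if not isinstance(v,str) else v for k,v in s.items()}, r.grip_depth)
for n in("top","side"):
    c=r.camera(n);cv2.imwrite(f"pics/{n}0.png",c["pixels"][:,:,::-1]);np.savez(f"{n}0.npz",**c)
    print(n,np.round(c["camera_matrix"],1).tolist(),np.round(c["R"],3).tolist(),np.round(c["t"]).tolist())
E
```

```text
pics
{'clock': np.float64(0.0), 'joint_pos': array([ 1.291,  0.322, -0.07 ,  1.452,  0.023,  1.371, -0.057]), 'qd': array([ 0.001, -0.001,  0.   ,  0.001,  0.001, -0.   , -0.001]), 'joint_torque': array([ 1.0000e-03, -4.9357e+01, -3.8200e-01, -3.1433e+01,  1.3000e-02,
        1.1000e-02,  0.0000e+00]), 'ee_pos': array([ 188.008, -621.628,  230.204]), 'tool_rot': array([ 0.103, -0.104,  0.7  , -0.699]), 'force': array([-0.094, -0.241,  0.281]), 'moment': array([-0.039, -0.003,  0.077]), 'gripper_width': np.float64(85.489)} -18.700000000000003
top [[468.3, 0.0, 325.0], [0.0, 468.3, 243.0], [0.0, 0.0, 1.0]] [[0.019, -1.0, 0.009], [-0.998, -0.02, -0.06], [0.06, -0.008, -0.998]] [-61.0, 536.0, 1121.0]
side [[543.1, 0.0, 323.7], [0.0, 543.1, 235.3], [0.0, 0.0, 1.0]] [[-0.758, -0.652, 0.011], [-0.5, 0.569, -0.653], [0.42, -0.5, -0.757]] [394.0, 316.0, 1150.0]
```

View pics/top0.png

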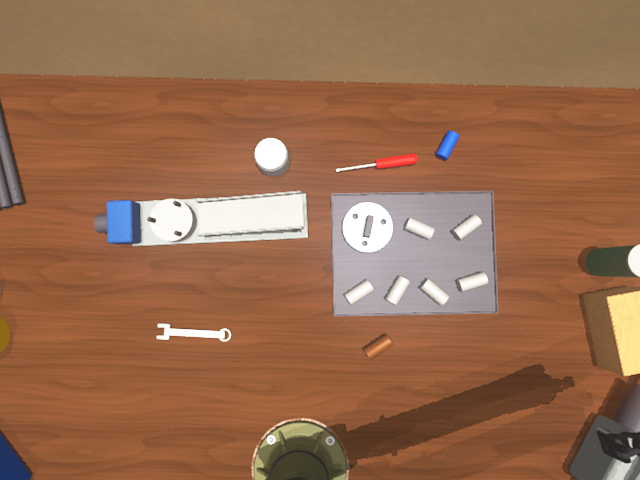

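View pics/side0.png

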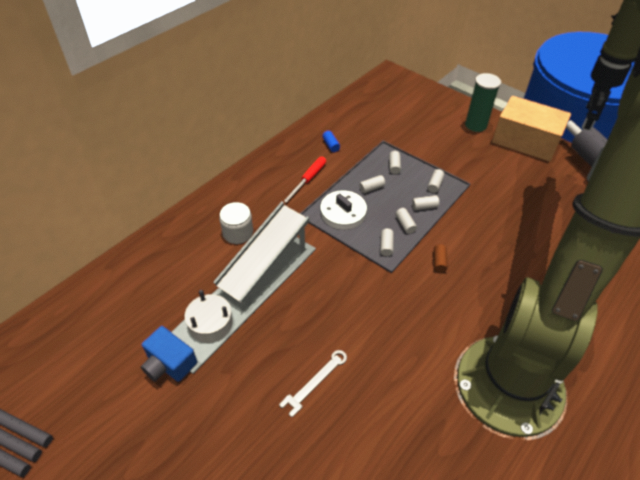

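The top view shows all six rollers on the tray (cols 347–482, rows 220–300), the disc at (367,227), the seat with its studs at (171,220) and the chute running right from it to (305,213). The blue and brown cylinders lie outside the tray.

```bash
cat > vis.py <<'E'
from bench import r
import cv2,numpy as np
from scipy.spatial.transform import Rotation as Ro
def ray(c,uv,z):
    "pinhole pixel(s) -> world points on the plane at height z"
    uv=np.atleast_2d(np.asarray(uv,float));K=c["camera_matrix"];R=c["R"];C=-R.T@c["t"]
    d=np.c_[(uv-K[[0,1],[2,2]])/K[[0,1],[0,1]],np.ones(len(uv))]@R
    return C+d*((z-C[2])/d[:,2])[:,None]
def cloud(c):
    K=c["camera_matrix"];v,u=np.mgrid[:480,:640];Z=c["z_map"]
    P=np.stack([(u-K[0,2])/K[0,0]*Z,(v-K[1,2])/K[1,1]*Z,Z],-1)
    return (P-c["t"])@c["R"]
def load(n): return dict(np.load(n))
def comps(m,amin):
    return [k for k in cv2.findContours(m.astype(np.uint8),cv2.RETR_EXTERNAL,cv2.CHAIN_APPROX_NONE)[0] if cv2.contourArea(k)>=amin]
def rollers(c,box=(330,500,185,320)):
    "rollers lying in the tray: world centre, axis angle (deg), lengths"
    p=c["pixels"].astype(int);m=(p.min(2)>120)&(p.max(2)-p.min(2)<45)
    k=np.zeros_like(m);k[box[2]:box[3],box[0]:box[1]]=1;out=[]
    for q in comps(m&k,120):
        if cv2.contourArea(q)>900: continue
        b=ray(c,cv2.boxPoints(cv2.minAreaRect(q)),19)[:,:2]
        e=[b[1]-b[0],b[2]-b[1]];e.sort(key=np.linalg.norm)
        out.append((*b.mean(0),np.degrees(np.arctan2(e[1][1],e[1][0]))%180,np.linalg.norm(e[1]),np.linalg.norm(e[0])))
    return np.array(out)
def tool():
    s=r.get_state();M=Ro.from_quat(np.roll(s["tool_rot"],-1)).as_matrix()
    return s,M
E
python3 - <<'E'
from vis import *
np.set_printoptions(suppress=True,precision=1)
c=load("top0.npz");p=c["pixels"].astype(int);P=cloud(c)
print(rollers(c))
w=(p.min(2)>140)
# disc
k=np.zeros_like(w);k[195:260,338:398]=1
q=max(comps(w&k,500),key=cv2.contourArea);(x,y),R=cv2.minEnclosingCircle(q);print("disc",x,y,R,ray(c,(x,y),27))
for h in comps((~w)&k&(cv2.drawContours(np.zeros((480,640),np.uint8),[cv2.convexHull(q)],-1,1,-1)>0),3):
    rc=cv2.minAreaRect(h);print(rc,cv2.contourArea(h),ray(c,rc[0],27)[0],ray(c,rc[0],57)[0])
# feeder heights
m=np.zeros_like(w);m[185:255,90:315]=1
hm=P[...,2]
b=m&(p[...,2]-p[...,0]>50)&(abs(hm-68)<6);print("box",b.sum(),cv2.minAreaRect(P[b][:,:2].astype(np.float32)))
s=m&(abs(hm-50)<3)&w;s[:,200:]=0;q=max(comps(s,200),key=cv2.contourArea);(x,y),R=cv2.minEnclosingCircle(q);print("seat",R,ray(c,(x,y),50))
t=m&(hm>58)&(hm<95);t[:,:143]=0;t[:,195:]=0
for q in comps(t,2):
    (x,y)=q.reshape(-1,2).mean(0);print("stud",x,y,ray(c,(x,y),75)[0],hm[int(y),int(x)])
print("chute top", [ (round(P[v,300][0]),round(P[v,300][1]),round(P[v,300][2])) for v in range(188,240,3)])
print("tray z",np.median(hm[260:275,400:450]),"bench",np.median(hm[350:360,100:150]))
im=c["pixels"][180:330,90:500,::-1];cv2.imwrite("pics/crop1.png",cv2.resize(im,None,fx=1.95,fy=1.95,interpolation=cv2.INTER_CUBIC))
E
```

```text
[]
disc 367.5 227.0 43.5230827331543 [[ 576.9 -152.5   27. ]]
box 1025 ((576.2009887695312, 427.67730712890625), (97.6479721069336, 59.08723068237305), 5.380093097686768)
seat 21.288402557373047 [[584.6 313.3  50. ]]
stud 177.0625 232.3125 [551.3 290.4  75. ] 79.65739193038166
stud 151.0 218.88888888888889 [581.1 351.4  75. ] 81.41402228221123
stud 176.5625 202.8125 [619.5 294.1  75. ] 78.9361875528034
chute top [(673, 14, -1), (645, 8, 121), (640, 8, 108), (634, 8, 106), (626, 8, 111), (620, 8, 107), (614, 8, 105), (606, 7, 109), (600, 7, 106), (593, 7, 108), (586, 7, 107), (580, 7, 108), (573, 7, 108), (565, 6, 120), (568, 11, 7), (561, 11, 8), (553, 11, 8), (547, 11, -3)]
tray z 2.4507824326970526 bench -1.1023461923513436
```

View pics/crop1.png

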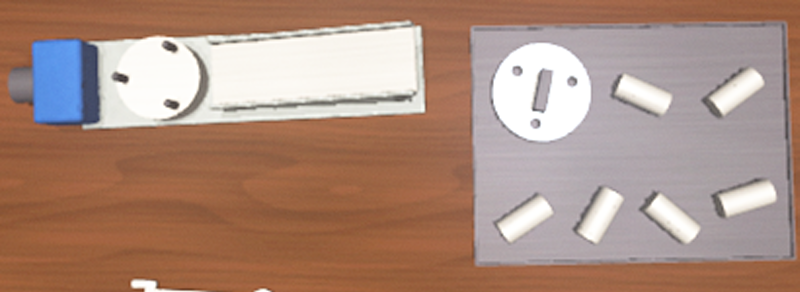

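The crop shows the feeder, disc (handle and three holes clear) and six separate rollers. The brightness threshold needs to be above the tray floor.

```bash
sed -i 's/p.min(2)>120/p.min(2)>160/' vis.py; cat >> vis.py <<'E'
def disc(c,box):
    "u0,u1,v0,v1 -> centre, handle and hole blobs for a disc lying in the tray"
    p=c["pixels"].astype(int);w=p.min(2)>165;k=np.zeros_like(w);k[box[2]:box[3],box[0]:box[1]]=1
    q=max(comps(w&k,500),key=cv2.contourArea);(x,y),R=cv2.minEnclosingCircle(q)
    f=cv2.drawContours(np.zeros((480,640),np.uint8),[q],-1,1,-1)
    print("disc",np.round([x,y,R],1),ray(c,(x,y),27)[0], "diam",2*R*ray(c,[(x,y),(x+1,y)],27)[:,1].ptp() if 0 else 2*R*np.ptp(ray(c,[(x,y),(x+1,y)],27)[:,1]))
    for h in comps((cv2.erode(f,np.ones((3,3)))>0)&~w,3):
        rc=cv2.minAreaRect(h);print(np.round(rc[0],1),np.round(rc[1],1),round(rc[2]),cv2.contourArea(h),"z27",ray(c,rc[0],27)[0][:2],"z57",ray(c,rc[0],57)[0][:2])
E
python3 - <<'E'
from vis import *
np.set_printoptions(suppress=True,precision=1)
c=load("top0.npz");print(rollers(c));disc(c,(338,398,195,260))
P=cloud(c);t=(P[...,2]>45)&(P[...,2]<62);t[:195]=0;t[260:]=0;t[:,:338]=0;t[:,398:]=0
print(t.sum(),cv2.minAreaRect(P[t][:,:2].astype(np.float32)),P[t].mean(0))
s,M=tool();print(M)
E
```

```text
[[ 451.1 -412.5  108.3   68.8   29.2]
 [ 584.9 -398.9  127.7   68.1   29.1]]
disc [367.5 228.   42.8] [ 574.6 -152.5   27. ] diam 206.80608004500337
[365. 243.] [4. 2.] 90 3.0 z27 [ 538.1 -147. ] z57 [ 536.3 -144.2]
[383.5 220.8] [3.9 3.1] 34 6.5 z27 [ 592.7 -190.9] z57 [ 589.4 -186.9]
[366.8 226.2] [ 6.2 21.2] 6 18.5 z27 [ 578.8 -150.8] z57 [ 575.8 -147.9]
[355.  215.5] [3. 4.] 90 6.0 z27 [ 604.2 -121.9] z57 [ 600.6 -119.7]
[346.2 231.6] [40.2 10.8] 77 23.5 z27 [ 564.7 -101.3] z57 [562.2 -99.7]
157 ((578.5964965820312, -152.9298858642578), (15.919695854187012, 52.061439514160156), 80.25565338134766) [ 578.3 -152.5   55.7]
[[-1.  -0.   0.3]
 [-0.3  0.  -1. ]
 [ 0.  -1.  -0. ]]
```

```bash
python3 - <<'E'
import re
t=open("vis.py").read()
i=t.index("def rollers");j=t.index("def tool")
t=t[:i]+'''def rollers(c,box=(330,500,185,320)):
    "things standing 12-45 mm high in the tray: world centre, axis angle (deg), length, width, top"
    P=cloud(c);m=np.zeros((480,640),bool);m[box[2]:box[3],box[0]:box[1]]=1
    m&=(P[...,2]>14)&(P[...,2]<60);out=[]
    for q in comps(m,100):
        f=cv2.drawContours(np.zeros((480,640),np.uint8),[q],-1,1,-1)>0
        b=ray(c,cv2.boxPoints(cv2.minAreaRect(q)),19)[:,:2]
        e=sorted([b[1]-b[0],b[2]-b[1]],key=np.linalg.norm)
        out.append((*b.mean(0),np.degrees(np.arctan2(e[1][1],e[1][0]))%180,np.linalg.norm(e[1]),np.linalg.norm(e[0]),np.percentile(P[f][:,2],95)))
    return np.array(out)
def go(x,y,z,jaw,pitch=0):
    "shift (cm) and turn (deg) that bring the TCP to x,y,z, tool down, jaw direction at angle jaw; pitch raises the jaw axis"
    s,M=tool();a=np.radians(jaw);b=np.radians(pitch)
    h=np.array([np.cos(a),np.sin(a),0]);zz=h*np.cos(b)+np.array([0,0,np.sin(b)]);yy=h*np.sin(b)-np.array([0,0,np.cos(b)])
    T=np.c_[np.cross(yy,zz),yy,zz];d=(np.array([x,y,z])-s["ee_pos"])/10;v=Ro.from_matrix(T@M.T).as_rotvec(degrees=True)
    print("t",round(float(s["clock"]),1),"at",np.round(s["ee_pos"],1),"jawnow",np.round(np.degrees(np.arctan2(M[1,2],M[0,2])),1),"tilt",np.round(M[:,1],3),"w",round(float(s["gripper_width"]),1),"F",np.round(s["force"],1),"\\n  SHIFT",np.round(d,2).tolist(),"TURN",np.round(v,1).tolist())
'''+t[j:]
open("vis.py","w").write(t)
E
python3 - <<'E'
from vis import *
np.set_printoptions(suppress=True,precision=1)
c=load("top0.npz");print(rollers(c))
P=cloud(c);t=(P[...,2]>77)&(P[...,2]<95);t[:,:143]=0;t[:,195:]=0;t[:195]=0;t[245:]=0
for q in comps(t,1):
    i=q.reshape(-1,2);print("stud",P[i[:,1],i[:,0]].mean(0),len(i))
go(578.6,-152.9,130,-99.2)
E
```

```text
[[ 422.  -135.6  125.6   66.6   31.6   36.2]
 [ 425.6 -317.9   51.6   70.    31.8   35.8]
 [ 428.2 -228.6  150.9   67.1   32.3   35.9]
 [ 452.3 -409.9  109.3   71.8   31.9   36. ]
 [ 578.7 -280.3   67.8   68.6   31.9   36.5]
 [ 585.  -396.7  128.4   71.6   31.8   36.3]
 [ 579.1 -153.3    0.6  119.6  119.6   55.8]]
stud [550.7 290.4  80.7] 11
stud [581.6 353.   80.8] 11
stud [620.2 295.7  80.3] 11
t 0.1 at [ 188.  -621.7  230.3] jawnow -73.2 tilt [-0.  0. -1.] w 85.5 F [0.8 0.2 0.2] 
  SHIFT [39.06, 46.88, -10.03] TURN [-0.1, -0.0, -26.0]
```

Request:
carry_out(targets=[[[39.1,46.9,-10],[0,0,-26],-1],[[39.1,46.9,-10],[0,0,-26],-1],[[39.1,46.9,-10],[0,0,-26],-1],[[39.1,46.9,-10],[0,0,-26],-1],[[39.1,46.9,-10],[0,0,-26],-1],[[39.1,46.9,-10],[0,0,-26],-1],[[39.1,46.9,-10],[0,0,-26],-1],[[39.1,46.9,-10],[0,0,-26],-1],[[39.1,46.9,-10],[0,0,-26],-1],[[39.1,46.9,-10],[0,0,-26],-1]], newtons=60)

```text
clock: 1.35
ee_pos: [579.9, -150.8, 129.7]
tool_rot: [-0.056, 0.056, 0.706, -0.704]
force: [0.7, -0.6, 1.1]
gripper_width: 85.3
```

```bash
python3 - <<'E'
from vis import *
go(578.6,-152.9,30,-99.2)
c=r.camera("wrist");cv2.imwrite("pics/w1.png",c["pixels"][:,:,::-1]);np.savez("w1.npz",**c)
E
```

```text
t 1.4 at [ 579.9 -150.8  129.7] jawnow -99.1 tilt [-0.     0.002 -1.   ] w 85.3 F [ 0.7 -0.6  1.1] 
  SHIFT [-0.13, -0.21, -9.97] TURN [-0.1, -0.0, -0.1]
```

View pics/w1.png

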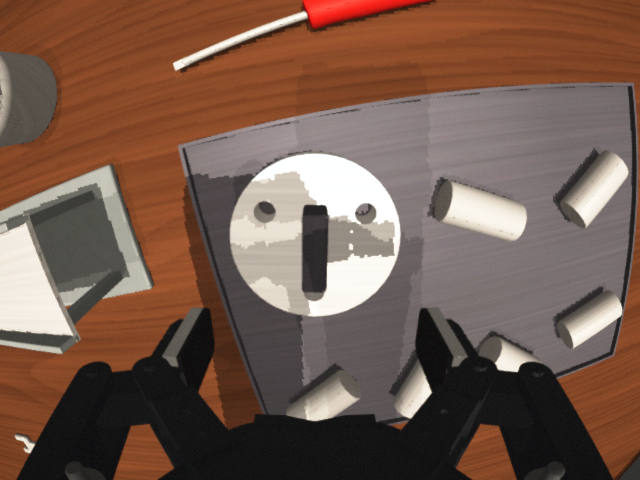

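The wrist view shows the handle at (315,250), running upright in the picture and square to the jaws. Descending.

Request:
carry_out(targets=[[[-0.13,-0.2,-5],[0,0,0],-1],[[-0.13,-0.2,-9],[0,0,0],-1],[[-0.13,-0.2,-10],[0,0,0],-1],[[-0.13,-0.2,-10],[0,0,0],1],[[-0.13,-0.2,-10],[0,0,0],1],[[-0.13,-0.2,-10],[0,0,0],1],[[-0.13,-0.2,-10],[0,0,0],1],[[-0.13,-0.2,-10],[0,0,0],1],[[-0.13,-0.2,-10],[0,0,0],1],[[-0.13,-0.2,-10],[0,0,0],1]], newtons=80)

```text
clock: 2.65
ee_pos: [583.7, -145.1, 30.5]
tool_rot: [-0.052, 0.055, 0.707, -0.703]
force: [-1.7, -3.7, 6.7]
gripper_width: 14.6
```

```bash
python3 - <<'E'
from vis import *
go(578.6,-152.9,30,-99.2)
c=r.camera("wrist");cv2.imwrite("pics/w2.png",cv2.resize(c["pixels"][:,:,::-1],(480,360)))
c=r.camera("top");np.savez("top1.npz",**c)
go(578.6,-152.9,30,-99.2)
E
```

```text
t 2.6 at [ 583.7 -145.1   30.5] jawnow -98.6 tilt [ 0.005  0.006 -1.   ] w 14.6 F [-1.7 -3.7  6.7] 
  SHIFT [-0.51, -0.78, -0.05] TURN [-0.3, 0.3, -0.6]
t 2.8 at [ 583.8 -145.    30.5] jawnow -98.6 tilt [ 0.005  0.006 -1.   ] w 14.2 F [-1.1 -2.7  6. ] 
  SHIFT [-0.52, -0.79, -0.05] TURN [-0.3, 0.3, -0.6]
```

View pics/w2.png

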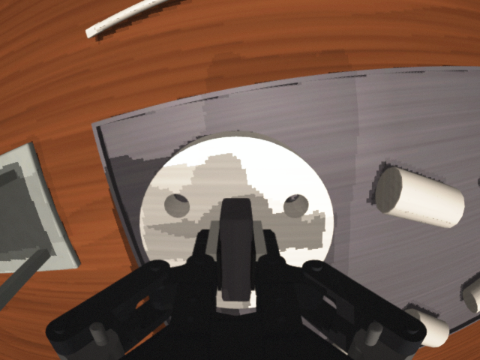

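```bash
python3 - <<'E'
from vis import *
c=load("top1.npz");cv2.imwrite("pics/t1.png",cv2.resize(c["pixels"][150:350,300:520,::-1],None,fx=3,fy=3))
E
```

```text
(no output)
```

View pics/t1.png

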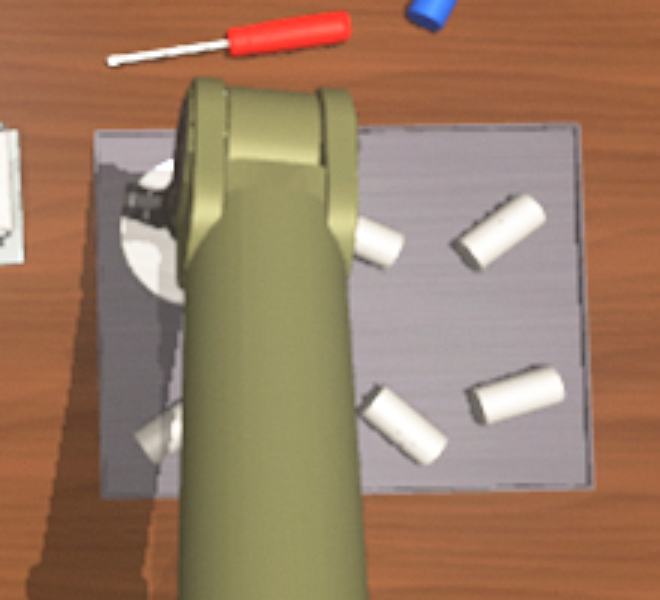

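Request:
carry_out(targets=[[[0,0,2],[0,0,0],1],[[0,0,5],[0,0,0],1],[[0,0,9],[0,0,0],1],[[0,0,13],[0,0,0],1],[[0,0,17],[0,0,0],1],[[0,0,17],[0,0,0],1],[[0,0,17],[0,0,0],1],[[0,0,17],[0,0,0],1]])

```text
clock: 3.75
ee_pos: [582.2, -144.7, 198.0]
tool_rot: [-0.053, 0.053, 0.708, -0.702]
force: [0.1, -0.8, -5.5]
gripper_width: 14.8
```

```bash
python3 - <<'E'
from vis import *
go(584.2,313,200,-56)
c=r.camera("side");np.savez("s2.npz",**c);cv2.imwrite("pics/s2.png",c["pixels"][:,:,::-1])
c=r.camera("wrist");np.savez("w3.npz",**c);cv2.imwrite("pics/w3.png",c["pixels"][:,:,::-1])
E
```

```text
t 3.8 at [ 582.2 -144.7  198. ] jawnow -98.6 tilt [ 0.001  0.007 -1.   ] w 14.8 F [ 0.1 -0.8 -5.5] 
  SHIFT [0.2, 45.77, 0.2] TURN [-0.4, -0.1, 42.6]
```

View pics/w3.png

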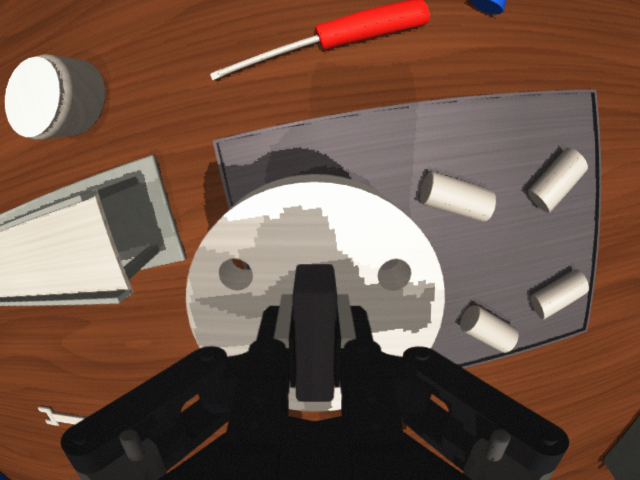

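```bash
cat >> vis.py <<'E'
def wray(c,uv,z):
    "wrist fisheye pixel(s) -> world at height z (cv2's fisheye with zero distortion is equidistant)"
    uv=np.asarray(uv,float).reshape(-1,1,2);R=c["R"];C=-R.T@c["t"]
    n=cv2.fisheye.undistortPoints(uv,c["camera_matrix"],np.zeros(4)).reshape(-1,2)
    d=np.c_[n,np.ones(len(n))]@R
    return C+d*((z-C[2])/d[:,2])[:,None]
def holes(c,z,win):
    "dark round holes in the bright disc top within win=(u0,u1,v0,v1); centre of each at height z"
    g=cv2.cvtColor(c["pixels"],cv2.COLOR_RGB2GRAY)
    out=[]
    for (u0,u1,v0,v1) in win:
        a=g[v0:v1,u0:u1];t=cv2.threshold(a,0,255,cv2.THRESH_OTSU+cv2.THRESH_BINARY_INV)[1]
        q=max(comps(t>0,10),key=cv2.contourArea);(x,y),ax,an=cv2.fitEllipse(q);out.append((x+u0,y+v0));print("hole px",np.round((x+u0,y+v0),1),"axes",np.round(ax,1))
    return wray(c,out,z)
E
python3 - <<'E'
from vis import *
np.set_printoptions(suppress=True,precision=2)
c=load("w3.npz");s,M=tool();tcp=s["ee_pos"]
print("cam C",-c["R"].T@c["t"],c["camera_matrix"][:2])
H=holes(c,tcp[2]-3.5,[(212,262,250,296),(371,421,250,298)])
print(H,"dist",np.linalg.norm(H[0]-H[1]),"expect 69.3")
d=H[1]-H[0];n=np.array([-d[1],d[0]])/np.linalg.norm(d[:2])
for sg in(1,-1):
    ctr=H.mean(0)[:2]+sg*20*n; print("centre",ctr,"rel tcp",ctr-tcp[:2])
a=np.degrees(np.arctan2(d[1],d[0]));print("pair dir",a)
E
```

```text
cam C [ 660.78 -157.39  341.3 ] [[371.65   0.   314.43]
 [  0.   371.65 240.12]]
hole px [235.3 273.7] axes [30.3 33.9]
hole px [395.1 281.7] axes [41.9 48.4]
[[ 603.11 -112.77  195.1 ]
 [ 589.1  -181.28  195.1 ]] dist 69.92401561646953 expect 69.3
centre [ 615.7  -151.03] rel tcp [32.97 -6.24]
centre [ 576.51 -143.02] rel tcp [-6.21  1.78]
pair dir -101.56239090769799
```

```bash
python3 - <<'E'
from vis import *
np.set_printoptions(suppress=True,precision=2)
c=load("w3.npz");g=cv2.cvtColor(c["pixels"],cv2.COLOR_RGB2GRAY)
print(g[256:294:4,370:422:3])
im=g[240:310,205:425];cv2.imwrite("pics/h.png",cv2.resize(im,None,fx=3,fy=3))
p=c["pixels"].astype(int)
for th in(105,115,125,135):
  for (u0,u1,v0,v1) in [(212,262,250,296),(371,421,252,296)]:
    a=g[v0:v1,u0:u1]<th
    for q in comps(a,150): (x,y),ax,an=cv2.fitEllipse(q);print(th,round(x+u0,1),round(y+v0,1),np.round(ax,1))
E
```

```text
[[252 252 252 252 252 252 252 252 252 252 252 252 252 252 252 252 251 251]
 [252 252 252 251 252 248 207  97  87  89 110 196 250 251 251 251 251 251]
 [250 252 252 252 207  86  84  84  86 101  99  95  98 243 251 251 251 251]
 [246 247 244 194  86  87  87  99 103 102 101  97  96 100 252 251 251 251]
 [242 242 239 101 101 100 101  98 105 103 102 100  99  96 249 250 250 250]
 [244 245 235 100 105 102 104 104 107 105 104 101  99 105 251 252 252 252]
 [242 242 241 111 103 102 105 104 104 108 107 108 103 191 251 251 243 240]
 [170 143 141 123 101 101 103 104 103 106 105 106 122 169 176 249 184 170]
 [124 122 126 123 122 107 103 101 101 101 107 154 165 164 167 164 164 165]
 [127 127 128 124 127 126 128 126 126 126 130 161 171 170 168 168 168 167]]
105 232.8 270.4 [22.5 30.7]
105 393.9 273.3 [26.7 30.6]
115 235.3 273.6 [29.4 32.8]
115 393.8 274.6 [28.9 32.3]
125 235.2 273.7 [29.8 33.3]
125 393.4 275.4 [29.3 34.9]
135 235.3 273.7 [30.2 34. ]
135 391.5 278.9 [31.  44.5]
```

```bash
cat >> vis.py <<'E'
def discpose(H,toward):
    "disc centre and orientation (deg, mod 120) from two holes; centre lies on the side of point toward"
    d=(H[1]-H[0])[:2];n=np.array([-d[1],d[0]])/np.linalg.norm(d);m=H.mean(0)[:2]
    if n@(np.asarray(toward)[:2]-m)<0:n=-n
    ctr=m+20*n;a=[np.degrees(np.arctan2(*(h[:2]-ctr)[::-1]))%120 for h in H]
    print("dist",np.linalg.norm(H[0]-H[1])," centre",ctr,"ang mod 120",a);return ctr
E
python3 - <<'E'
from vis import *
np.set_printoptions(suppress=True,precision=2)
c=load("w3.npz");s,M=tool();t=s["ee_pos"]
for z in(-3.5,-5):
    ctr=discpose(wray(c,[(235.3,273.7),(394,274.4)],t[2]+z),t);print(ctr-t[:2],"in tool x,z:",(ctr-t[:2])@M[:2,0],(ctr-t[:2])@M[:2,2])
E
```

```text
dist 69.06025346341289  centre [ 578.14 -143.87] ang mod 120 [np.float64(51.21809846856481), np.float64(51.37731801833655)]
[-4.59  0.92] in tool x,z: 4.674925498434051 -0.21919888784029343
dist 69.76880149035277  centre [ 577.49 -143.77] ang mod 120 [np.float64(51.471105382315464), np.float64(51.124311104585786)]
[-5.23  1.03] in tool x,z: 5.328814760284645 -0.22872860315469537
```

Request:
carry_out(targets=[[[-5.2,41,0.5],[0,0,42.7],1],[[-5.2,41,0.5],[0,0,42.7],1],[[-5.2,41,0.5],[0,0,42.7],1],[[-5.2,41,0.5],[0,0,42.7],1],[[-5.2,41,0.5],[0,0,42.7],1],[[-5.2,41,0.5],[0,0,42.7],1],[[-5.2,41,0.5],[0,0,42.7],1],[[-5.2,41,0.5],[0,0,42.7],1],[[-5.2,41,0.5],[0,0,42.7],1],[[-5.2,41,0.5],[0,0,42.7],1]])

```text
clock: 5.1
ee_pos: [531.4, 263.2, 203.1]
tool_rot: [0.206, -0.207, 0.679, -0.674]
force: [-0.0, -0.5, -6.1]
gripper_width: 14.1
```

```bash
python3 - <<'E'
from vis import *
go(530,265,200,-55.9)
c=r.camera("wrist");np.savez("w4.npz",**c);cv2.imwrite("pics/w4.png",c["pixels"][:,:,::-1])
E
```

```text
t 5.1 at [531.4 263.2 203.1] jawnow -56.1 tilt [-0.004  0.006 -1.   ] w 14.1 F [-0.  -0.5 -6.1] 
  SHIFT [-0.14, 0.18, -0.31] TURN [-0.3, -0.2, 0.2]
```

View pics/w4.png

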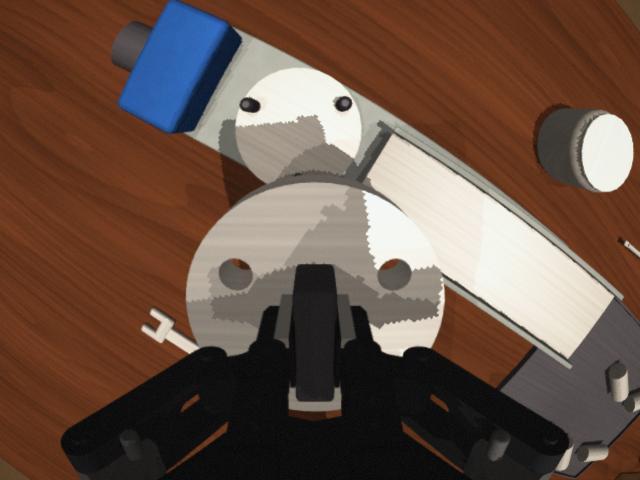

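The wrist view shows the disc still held, with the holes at (236,273) and (395,273). Two studs show at (250,104) and (344,104).

```bash
cat >> vis.py <<'E'
def wcloud(c):
    v,u=np.mgrid[:480,:640];n=cv2.fisheye.undistortPoints(np.stack([u,v],-1).reshape(-1,1,2).astype(float),c["camera_matrix"],np.zeros(4)).reshape(480,640,2)
    Z=c["z_map"];return (np.dstack([n*Z[...,None],Z])-c["t"])@c["R"]
E
python3 - <<'E'
from vis import *
np.set_printoptions(suppress=True,precision=2)
c=load("w4.npz");P=wcloud(c);g=cv2.cvtColor(c["pixels"],cv2.COLOR_RGB2GRAY);s,M=tool();t=s["ee_pos"]
for (u0,u1,v0,v1) in [(232,272,88,120),(326,362,88,120)]:
    Q=P[v0:v1,u0:u1];m=(Q[...,2]>80)&(Q[...,2]<90);print("top n",m.sum(),Q[m].mean(0),"mid",(Q[m].min(0)+Q[m].max(0))/2)
Q=P[60:170,230:365];m=(abs(Q[...,2]-50)<3)&(g[60:170,230:365]>90);print("seat z",Q[m][:,2].mean())
q=max(comps(g[250:297,212:262]<120,100),key=cv2.contourArea)
hs=[]
for (u0,u1,v0,v1) in [(212,262,250,296),(374,418,252,296)]:
    for q in comps(g[v0:v1,u0:u1]<118,200):
        (x,y),ax,an=cv2.fitEllipse(q);print(x+u0,y+v0,ax)
ctr=discpose(wray(c,[(235.5,273.5),(394.5,274)],t[2]-4),t);print(ctr-t[:2],"tool",(ctr-t[:2])@M[:2,0],(ctr-t[:2])@M[:2,2])
E
```

```text
top n 154 [581.18 356.48  82.68] mid [580.97 356.67  83.09]
top n 152 [619.4  299.78  82.64] mid [619.59 299.82  83.25]
seat z 50.39178139062701
235.32300758361816 274.0328674316406 (29.922609329223633, 33.90875244140625)
394.059850692749 274.47205924987793 (29.488658905029297, 33.648494720458984)
dist 69.48335997746095  centre [527.59 261.54] ang mod 120 [np.float64(93.9628322783852), np.float64(93.81895559842354)]
[-3.78 -1.86] tool 4.169482378547694 -0.566473113278319
```

Request:
carry_out(targets=[[[5.6,5.55,0],[0,0,0.1],1],[[5.6,5.55,0],[0.3,0.2,0.1],1],[[5.6,5.55,-4],[0.3,0.2,0.1],1],[[5.6,5.55,-8],[0.3,0.2,0.1],1],[[5.6,5.55,-8],[0.3,0.2,0.1],1],[[5.6,5.55,-8],[0.3,0.2,0.1],1],[[5.6,5.55,-8],[0.3,0.2,0.1],1]])

```text
clock: 6.02
ee_pos: [588.8, 319.6, 126.0]
tool_rot: [0.207, -0.206, 0.681, -0.672]
force: [-0.7, 0.0, -5.7]
gripper_width: 14.7
```

```bash
cat > dchk.py <<'E'
from vis import *
np.set_printoptions(suppress=True,precision=2)
s,M=tool();t=s["ee_pos"];ctr=t[:2]+4.5*M[:2,0]-0.4*M[:2,2]
jaw=np.degrees(np.arctan2(M[1,2],M[0,2]))
print("tcp",t,"disc centre",ctr,"need cm",(np.array([583.7,317.0])-ctr)/10,"disc ang",jaw+150.0,"tilt",M[:,1],"F",s["force"],"mom",s["moment"],"w",s["gripper_width"])
E
python3 dchk.py
```

```text
tcp [588.78 319.58 125.98] disc centre [584.82 317.4 ] need cm [-0.11 -0.04] disc ang 93.97196475110269 tilt [-0.    0.01 -1.  ] F [-0.75  0.04 -5.74] mom [ 0.02 -0.04  0.02] w 14.72659049871201
```

Request:
carry_out(targets=[[[-0.11,-0.04,0],[-0.6,0,0],1],[[-0.11,-0.04,-0.5],[-0.6,0,0],1],[[-0.11,-0.04,-1.0],[-0.6,0,0],1],[[-0.11,-0.04,-1.4],[-0.6,0,0],1],[[-0.11,-0.04,-1.7],[-0.6,0,0],1],[[-0.11,-0.04,-1.7],[-0.6,0,0],1]])

```text
clock: 6.78
ee_pos: [587.5, 319.0, 108.5]
tool_rot: [0.205, -0.208, 0.677, -0.675]
force: [0.2, 0.3, -5.7]
gripper_width: 14.9
```

```bash
python3 dchk.py
```

```text
tcp [587.46 319.01 108.46] disc centre [583.51 316.83] need cm [0.02 0.02] disc ang 93.96957338518226 tilt [-0.  0. -1.] F [ 0.19  0.34 -5.75] mom [-0.01 -0.03 -0.08] w 14.871162120372004
```

Request:
carry_out(targets=[[[0,0,-0.3],[0,0,0],1],[[0,0,-0.6],[0,0,0],1],[[0,0,-0.9],[0,0,0],1],[[0,0,-0.9],[0,0,0],1]])

```text
clock: 7.28
ee_pos: [587.3, 318.8, 99.0]
tool_rot: [0.205, -0.208, 0.677, -0.675]
force: [-0.7, 1.0, -6.1]
gripper_width: 14.6
```

```bash
python3 dchk.py
```

```text
tcp [587.25 318.83  99.01] disc centre [583.3  316.64] need cm [0.04 0.04] disc ang 93.96662957824122 tilt [-0.  0. -1.] F [-0.67  0.98 -6.14] mom [-0.03 -0.04 -0.02] w 14.63660414267171
```

Request:
carry_out(targets=[[[0.03,0.03,-0.5],[0,0,0],1],[[0.03,0.03,-1.0],[0,0,0],1],[[0.03,0.03,-1.5],[0,0,0],1],[[0.03,0.03,-1.8],[0,0,0],1],[[0.03,0.03,-2.0],[0,0,0],1],[[0.03,0.03,-2.0],[0,0,0],1]])

```text
clock: 8.02
ee_pos: [587.5, 319.1, 78.9]
tool_rot: [0.205, -0.208, 0.677, -0.675]
force: [0.8, 0.7, -6.4]
gripper_width: 14.5
```

```bash
python3 dchk.py
```

```text
tcp [587.49 319.07  78.9 ] disc centre [583.53 316.88] need cm [0.02 0.01] disc ang 93.96503068096332 tilt [-0.  0. -1.] F [ 0.82  0.7  -6.42] mom [ 0.04 -0.04  0.03] w 14.505592721216548
```

Request:
carry_out(targets=[[[0,0,-0.1],[0,0,0],1],[[0,0,-0.2],[0,0,0],1],[[0,0,-0.3],[0,0,0],1],[[0,0,-0.3],[0,0,0],1]])

```text
clock: 8.52
ee_pos: [587.8, 319.5, 77.6]
tool_rot: [0.206, -0.208, 0.677, -0.675]
force: [-3.1, -1.6, 6.2]
gripper_width: 14.3
```

```bash
python3 dchk.py
```

```text
tcp [587.77 319.49  77.65] disc centre [583.81 317.31] need cm [-0.01 -0.03] disc ang 93.9757657640443 tilt [-0.  0. -1.] F [-3.05 -1.6   6.21] mom [-0.66  0.71 -0.04] w 14.289218533200776
```

Request:
carry_out(targets=[[[0,0,0],[0,0,0],0.2],[[0,0,0],[0,0,0],0],[[0,0,0],[0,0,0],0],[[0,0,4],[0,0,0],0],[[0,0,8],[0,0,0],-0.5],[[0,0,14],[0,0,0],-0.5],[[0,0,14],[0,0,0],-0.5]])

```text
clock: 9.4
ee_pos: [590.0, 321.8, 223.8]
tool_rot: [0.209, -0.204, 0.678, -0.674]
force: [-0.2, 0.2, 0.0]
gripper_width: 64.1
```

```bash
python3 - <<'E'
from vis import *
go(480,-180,220,-90)
c=r.camera("wrist");np.savez("w5.npz",**c);P=wcloud(c);s,M=tool()
p=P[(np.hypot(P[...,0]-583.7,P[...,1]-317)<58)]
h,e=np.histogram(p[:,2],bins=np.arange(44,112,4));print(dict(zip(e[:-1].astype(int).tolist(),h.tolist())))
m=(abs(P[...,2]-74)<5);m&=np.hypot(P[...,0]-583.7,P[...,1]-317)<62
X=P[m];A=np.c_[X[:,:2]-[583.7,317],np.ones(len(X))];print("plane",np.linalg.lstsq(A,X[:,2],rcond=None)[0])
cv2.imwrite("pics/w5.png",c["pixels"][:,:,::-1])
E
```

```text
t 9.4 at [590.  321.8 223.8] jawnow -56.0 tilt [ 0.006  0.007 -1.   ] w 64.1 F [-0.2  0.2  0. ] 
  SHIFT [-11.0, -50.18, -0.38] TURN [-0.3, 0.4, -34.0]
{44: 0, 48: 35, 52: 16, 56: 10, 60: 42, 64: 48, 68: 65, 72: 12389, 76: 229, 80: 266, 84: 110, 88: 20, 92: 17, 96: 29, 100: 471, 104: 901}
plane [ 1.14780836e-04 -7.56058916e-04  7.44004305e+01]
```

View pics/w5.png

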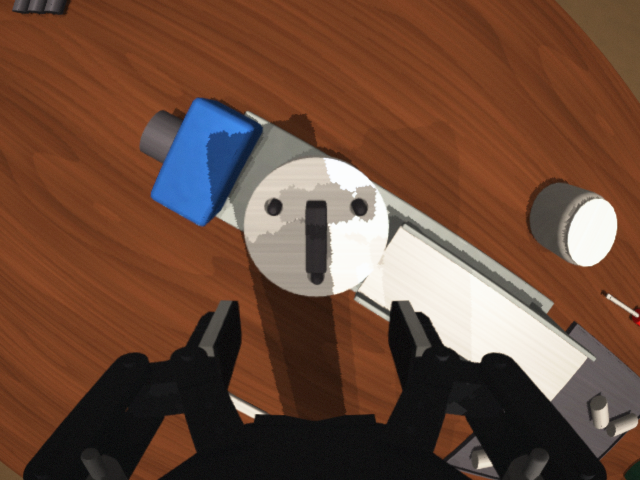

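The disc is home: its top is a level plane at z 74.4 (expected 74), with the studs showing through the holes at (274,206) and (359,206). Next, the chute geometry and a look for the first roller.

Request:
carry_out(targets=[[[-11,-50,0],[-0.3,0.4,-34],-0.5],[[-11,-50,0],[-0.3,0.4,-34],-0.5],[[-11,-50,0],[-0.3,0.4,-34],-0.5],[[-11,-50,0],[-0.3,0.4,-34],-0.5],[[-11,-50,0],[-0.3,0.4,-34],-0.5],[[-11,-50,0],[-0.3,0.4,-34],-0.5],[[-11,-50,0],[-0.3,0.4,-34],-0.5],[[-11,-50,0],[-0.3,0.4,-34],-0.5],[[-11,-50,0],[-0.3,0.4,-34],-0.5],[[-11,-50,0],[-0.3,0.4,-34],-0.5]])

```text
clock: 10.7
ee_pos: [478.2, -179.6, 219.4]
tool_rot: [-0.003, -0.001, 0.708, -0.707]
force: [-0.2, 1.5, 0.9]
gripper_width: 64.1
```

```bash
cat >> vis.py <<'E'
S=np.array([583.7,317.0]);PSI=np.radians(94.0);D=np.array([np.cos(PSI),np.sin(PSI)]);N=np.array([-D[1],D[0]])
def fe(P): return np.stack([(P[...,:2]-S)@D,(P[...,:2]-S)@N,P[...,2]],-1)
def chute(s,h,b=0):
    "world point at chute x=s (negative uphill), h above the floor, b across"
    a=-66+s*np.cos(.24)+h*np.sin(.24);return np.r_[S+D*a+N*b,50-s*np.sin(.24)+h*np.cos(.24)]
def wroll(c):
    "rollers seen by the wrist camera (heights over 14 mm, in or by the tray): centre, axis, length, width"
    P=wcloud(c);m=(P[...,2]>14)&(P[...,2]<45)&(P[...,1]<0)&(P[...,0]>330)&(P[...,0]<680);out=[]
    for q in comps(m,100):
        f=cv2.drawContours(np.zeros((480,640),np.uint8),[q],-1,1,-1)>0
        X=P[f&m];X=X[X[:,2]>np.percentile(X[:,2],90)-9]
        (x,y),(w,h),a=cv2.minAreaRect(X[:,:2].astype(np.float32));a=a if w>h else a+90
        out.append((x,y,a%180,max(w,h),min(w,h),np.percentile(X[:,2],90)))
    return np.array(out)
E
python3 - <<'E'
from vis import *
np.set_printoptions(suppress=True,precision=1)
c=load("w5.npz");Q=fe(wcloud(c))
for s in(-30,-80,-130,-180,-230):
    a=-66+s*.971;m=(abs(Q[...,0]-a)<6)&(abs(Q[...,1])<60)&(Q[...,2]>40);X=Q[m];fl=50+(-66-X[:,0])*np.tan(.24);h=X[:,2]-fl
    R=X[h>9];f=X[abs(h)<5]
    print(s,"floor h",np.median(h[abs(h)<5]),"rails b",R[R[:,1]>0][:,1].mean() if (R[:,1]>0).any() else None,R[R[:,1]<0][:,1].mean() if (R[:,1]<0).any() else None,"floor b",f[:,1].min(),f[:,1].max())
c=r.camera("wrist");np.savez("w6.npz",**c);print(wroll(c))
c=r.camera("top");np.savez("top2.npz",**c);print(rollers(c))
go(480,-180,220,-90)
E
```

```text
-30 floor h 0.41987188474816506 rails b 38.71472887349831 -40.05566380395862 floor b -42.60091034928175 37.475789068770695
-80 floor h 0.47428987028993674 rails b None -39.80243046565038 floor b -42.17161138840361 28.01391932851208
-130 floor h 0.47972118040142675 rails b None -39.92828710234319 floor b -42.346968637706276 37.66606560766715
-180 floor h 0.42254541410779467 rails b None -39.69526279823626 floor b -42.56175156435505 12.691509021443252
-230 floor h 0.5488671731768306 rails b None -39.802647589364796 floor b -42.571296708673415 23.260721125364203
[[ 421.6 -132.7  126.    66.2   29.4   35.3]
 [ 426.5 -313.9   52.    66.9   29.5   35.3]
 [ 427.6 -225.3  149.9   66.9   29.3   35.3]
 [ 452.4 -405.   108.2   66.9   28.6   35.3]
 [ 584.1 -392.1  128.6   67.5   29.2   35.4]
 [ 578.8 -276.2   67.9   66.7   29.3   35.3]]
[[ 422.  -135.6  125.6   66.6   31.6   36.1]
 [ 458.1 -431.1  179.9   36.2   26.7   37. ]
 [ 585.  -396.7  128.4   71.6   31.8   36.3]]
t 10.8 at [ 479.2 -177.4  220. ] jawnow -89.9 tilt [-0.  0. -1.] w 64.1 F [1.1 0.2 0.2] 
  SHIFT [0.08, -0.26, 0.0] TURN [-0.1, -0.3, -0.1]
```

```bash
sed -i 's/^S=np.array.*/S=np.array([583.7,317.0]);PSI=np.radians(94.0);D=np.array([np.cos(PSI),np.sin(PSI)]);N=np.array([-D[1],D[0]]);S=S-0.6*N/' vis.py
python3 - <<'E'
from vis import *
go(421.6,-132.7,90,-144)
for k in range(6): print(k,np.round(chute(-62-32*k,4.5),1))
E
```

```text
t 10.8 at [ 479.2 -177.4  220. ] jawnow -89.9 tilt [-0.005  0.001 -1.   ] w 64.1 F [1.1 0.2 0.2] 
  SHIFT [-5.76, 4.47, -13.0] TURN [-0.2, -0.2, -54.1]
0 [593.  192.2  69.1]
1 [595.2 161.2  76.7]
2 [597.4 130.2  84.3]
3 [599.5  99.2  91.9]
4 [601.7  68.2  99.5]
5 [603.9  37.2 107.1]
```

Request:
carry_out(targets=[[[-5.76,4.47,-13],[-0.2,-0.2,-54.1],-0.5],[[-5.76,4.47,-13],[-0.2,-0.2,-54.1],-0.5],[[-5.76,4.47,-13],[-0.2,-0.2,-54.1],-0.5],[[-5.76,4.47,-13],[-0.2,-0.2,-54.1],-0.5],[[-5.76,4.47,-13],[-0.2,-0.2,-54.1],-0.5],[[-5.76,4.47,-13],[-0.2,-0.2,-54.1],-0.5],[[-5.76,4.47,-13],[-0.2,-0.2,-54.1],-0.5],[[-5.76,4.47,-13],[-0.2,-0.2,-54.1],-0.5]])

```text
clock: 11.8
ee_pos: [421.7, -132.3, 90.0]
tool_rot: [-0.32, 0.32, 0.631, -0.63]
force: [0.3, -1.2, -0.5]
gripper_width: 64.1
```

```bash
cat > look.py <<'E'
import sys
from vis import *
np.set_printoptions(suppress=True,precision=1)
c=r.camera("wrist")
print(wroll(c)); a=list(map(float,sys.argv[1:]))
go(*a)
E
python3 look.py 421.6 -132.7 6 -144
```

```text
[[ 421.2 -132.4  125.    66.6   28.8   35.2]
 [ 427.5 -225.2  150.8   66.3   29.3   35.3]
 [ 425.2 -313.5   50.7   68.4   28.6   35.4]]
t 11.8 at [ 421.7 -132.4   90. ] jawnow -143.9 tilt [-0.  0. -1.] w 64.2 F [-0.5  0.1 -0.5] 
  SHIFT [-0.01, -0.03, -8.4] TURN [-0.0, -0.0, -0.1]
```

Request:
carry_out(targets=[[[0,0,-5],[0,0,0],-0.5],[[0,0,-8.4],[0,0,0],-0.5],[[0,0,-8.4],[0,0,0],-0.5],[[0,0,-8.4],[0,0,0],1],[[0,0,-8.4],[0,0,0],1],[[0,0,-8.4],[0,0,0],1],[[0,0,-8.4],[0,0,0],1],[[0,0,-5],[0,0,0],1],[[0,0,2],[0,0,0],1],[[0,0,8],[0,0,0],1]], newtons=60)

```text
clock: 13.1
ee_pos: [420.8, -132.1, 166.6]
tool_rot: [-0.321, 0.32, 0.63, -0.63]
force: [0.5, -1.1, -4.3]
gripper_width: 29.9
```

```bash
cat > held.py <<'E'
# held roller: blob near the pads from the wrist cloud; then move to chute x=s, h above the floor
import sys
from vis import *
np.set_printoptions(suppress=True,precision=1)
s,h=map(float,sys.argv[1:3])
go(*chute(s,h),-86,13.75)
E
python3 held.py -62 60
```

```text
t 13.1 at [ 420.8 -132.1  166.6] jawnow -143.9 tilt [-0.  0. -1.] w 29.9 F [ 0.5 -1.1 -4.3] 
  SHIFT [17.13, 33.75, -4.36] TURN [-13.0, 6.0, 57.6]
```

Request:
carry_out(targets=[[[17.1,33.8,3],[-13,6,57.6],1],[[17.1,33.8,3],[-13,6,57.6],1],[[17.1,33.8,3],[-13,6,57.6],1],[[17.1,33.8,3],[-13,6,57.6],1],[[17.1,33.8,3],[-13,6,57.6],1],[[17.1,33.8,3],[-13,6,57.6],1],[[17.1,33.8,3],[-13,6,57.6],1],[[17.1,33.8,-4.4],[-13,6,57.6],1],[[17.1,33.8,-4.4],[-13,6,57.6],1],[[17.1,33.8,-4.4],[-13,6,57.6],1]])

```text
clock: 14.35
ee_pos: [591.6, 204.4, 122.6]
tool_rot: [-0.026, 0.022, -0.617, 0.787]
force: [0.5, 0.4, -3.0]
gripper_width: 29.9
```

```bash
python3 held.py -62 4.5;python3 - <<'E'
from vis import *
c=r.camera("wrist");np.savez("w7.npz",**c);cv2.imwrite("pics/w7.png",c["pixels"][:,:,::-1])
E
```

```text
t 14.3 at [591.6 204.4 122.6] jawnow -86.0 tilt [ 0.  -0.2 -1. ] w 29.9 F [ 0.5  0.4 -3. ] 
  SHIFT [0.15, -1.23, -5.34] TURN [0.1, -0.1, 0.1]
```

View pics/w7.png

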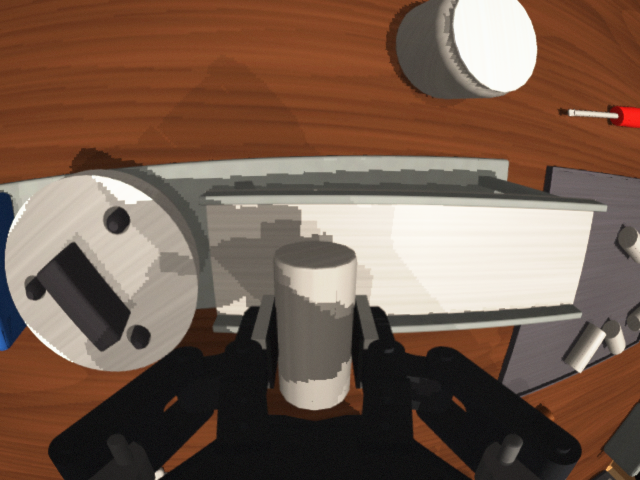

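The roller is held square across the chute, at about (315,325). I'll check its centring before lowering.

```bash
cat >> vis.py <<'E'
def heldroller(c):
    "along-axis extent (across the chute, b) and axis direction of the held roller"
    s,M=tool();P=wcloud(c);L=(P-s["ee_pos"])@M
    m=(abs(L[...,2])<13)&(L[...,1]<-4)&(L[...,1]>-34)&(abs(L[...,0])<45);m[:230]=0;X=L[m]
    t=X[X[:,1]<np.percentile(X[:,1],5)+4]
    print("top y",np.percentile(X[:,1],2),"ridge x",np.percentile(t[:,0],[1,99]),"n",m.sum(),"rect",cv2.minAreaRect(t[:,[0,2]].astype(np.float32)))
E
python3 - <<'E'
from vis import *
heldroller(load("w7.npz"))
E
```

```text
top y -26.04459139868817 ridge x [-30.35953591  33.87278619] n 10577 rect ((2.4843597412109375, -0.1370067596435547), (22.174779891967773, 67.2156753540039), 89.67945861816406)
```

```bash
python3 held.py -62 7.5
```

```text
t 14.4 at [592.5 205.3 124.1] jawnow -86.1 tilt [ 0.  -0.2 -1. ] w 30.2 F [-1.1 -0.6 -3.4] 
  SHIFT [0.04, -1.23, -5.21] TURN [-0.0, 0.1, 0.1]
```

Request:
carry_out(targets=[[[0.24,-1.2,-3],[0,0,0],1],[[0.24,-1.2,-4.7],[0,0,0],1],[[0.24,-1.2,-5.2],[0,0,0],1],[[0.24,-1.2,-5.2],[0,0,0],1]])

```text
clock: 14.9
ee_pos: [595.1, 194.1, 72.8]
tool_rot: [-0.028, 0.021, -0.617, 0.786]
force: [0.1, -0.4, -5.0]
gripper_width: 30.2
```

```bash
python3 held.py -62 7.5
```

```text
t 14.9 at [595.1 194.1  72.8] jawnow -86.0 tilt [ 0.  -0.2 -1. ] w 30.2 F [ 0.1 -0.4 -5. ] 
  SHIFT [-0.21, -0.12, -0.08] TURN [-0.0, 0.1, 0.0]
```

Request:
carry_out(targets=[[[0,0,-0.1],[0,0,0],1],[[0,0,-0.1],[0,0,0],-0.2],[[0,0,-0.1],[0,0,0],-0.2],[[0,0,-0.1],[0,0,0],-0.2],[[0,0.5,2],[0,0,0],-0.2],[[0,1,5],[0,0,0],-0.2],[[0,2,12],[0,0,0],-0.5],[[0,2,12],[0,0,0],-0.5],[[0,2,12],[0,0,0],-0.5]])

```text
clock: 16.02
ee_pos: [595.5, 214.5, 194.6]
tool_rot: [-0.029, 0.02, -0.617, 0.786]
force: [-0.2, -0.6, -0.3]
gripper_width: 64.2
```

```bash
python3 - <<'E'
from vis import *
c=r.camera("wrist");np.savez("w8.npz",**c);cv2.imwrite("pics/w8.png",c["pixels"][:,:,::-1])
go(427.6,-225.3,90,-119.5)
E
```

```text
t 16.1 at [594.9 213.8 193. ] jawnow -86.0 tilt [ 0.018 -0.237 -0.971] w 64.4 F [-0.2 -0.1 -1. ] 
  SHIFT [-16.73, -43.91, -10.3] TURN [13.6, -3.0, -33.3]
```

View pics/w8.png

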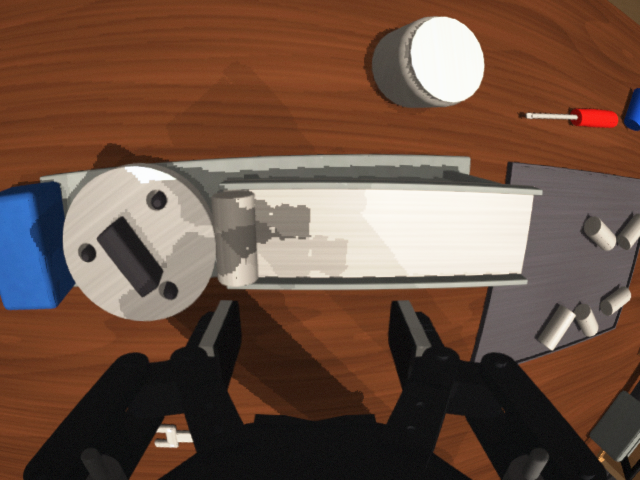

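Roller 1 lies against the disc, at (237,238). Now the second, at (427.6, -225.3).

Request:
carry_out(targets=[[[-16.7,-43.9,0],[13.6,-3,-33.3],-0.5],[[-16.7,-43.9,0],[13.6,-3,-33.3],-0.5],[[-16.7,-43.9,0],[13.6,-3,-33.3],-0.5],[[-16.7,-43.9,0],[13.6,-3,-33.3],-0.5],[[-16.7,-43.9,0],[13.6,-3,-33.3],-0.5],[[-16.7,-43.9,0],[13.6,-3,-33.3],-0.5],[[-16.7,-43.9,-5],[13.6,-3,-33.3],-0.5],[[-16.7,-43.9,-10.3],[13.6,-3,-33.3],-0.5],[[-16.7,-43.9,-10.3],[13.6,-3,-33.3],-0.5],[[-16.7,-43.9,-10.3],[13.6,-3,-33.3],-0.5]])

```text
clock: 17.32
ee_pos: [424.9, -225.1, 87.1]
tool_rot: [-0.183, 0.179, 0.684, -0.683]
force: [-0.0, 0.2, 1.0]
gripper_width: 64.4
```

```bash
python3 look.py 427.6 -225.3 6 -119.5
```

```text
[[ 427.5 -225.4  150.8   67.    29.    35.2]
 [ 426.1 -314.    52.5   66.8   29.5   35.3]
 [ 452.5 -405.   109.4   67.4   28.3   35.3]
 [ 566.6 -271.4   63.4   66.4   10.8   32.2]]
t 17.4 at [ 426.7 -224.8   88.8] jawnow -119.6 tilt [-0.  0. -1.] w 64.1 F [0.7 0.7 0.1] 
  SHIFT [0.09, -0.05, -8.28] TURN [-0.1, -0.1, 0.1]
```

Request:
carry_out(targets=[[[0.05,0,-5],[0,0,0],-0.5],[[0.05,0,-8.4],[0,0,0],-0.5],[[0.05,0,-8.4],[0,0,0],-0.5],[[0.05,0,-8.4],[0,0,0],1],[[0.05,0,-8.4],[0,0,0],1],[[0.05,0,-8.4],[0,0,0],1],[[0.05,0,-8.4],[0,0,0],1],[[0.05,0,-5],[0,0,0],1],[[0.05,0,2],[0,0,0],1],[[0.05,0,8],[0,0,0],1]])

```text
clock: 18.62
ee_pos: [426.9, -224.5, 166.2]
tool_rot: [-0.181, 0.179, 0.684, -0.684]
force: [0.6, -1.3, -2.5]
gripper_width: 30.1
```

```bash
cat > held.py <<'E'
import sys
from vis import *
np.set_printoptions(suppress=True,precision=1)
s,h=map(float,sys.argv[1:3])
if len(sys.argv)>3: heldroller(r.camera("wrist"))
go(*chute(s,h),-86,13.75)
E
python3 held.py -94 60 1
```

```text
top y -19.42816231975252 ridge x [-26.7  37.8] n 10245 rect ((6.350719451904297, 0.564910888671875), (67.05432891845703, 22.90129852294922), 0.709775447845459)
t 18.7 at [ 431.6 -226.6  175.4] jawnow -119.5 tilt [ 0. -0. -1.] w 30.3 F [ 2.1 -0.9  1.7] 
  SHIFT [16.27, 40.1, -4.47] TURN [-13.4, 3.7, 33.3]
```

Request:
carry_out(targets=[[[16.3,40.1,2],[-13.4,3.7,33.3],1],[[16.3,40.1,2],[-13.4,3.7,33.3],1],[[16.3,40.1,2],[-13.4,3.7,33.3],1],[[16.3,40.1,2],[-13.4,3.7,33.3],1],[[16.3,40.1,2],[-13.4,3.7,33.3],1],[[16.3,40.1,2],[-13.4,3.7,33.3],1],[[16.3,40.1,2],[-13.4,3.7,33.3],1],[[16.3,40.1,-4.5],[-13.4,3.7,33.3],1],[[16.3,40.1,-4.5],[-13.4,3.7,33.3],1],[[16.3,40.1,-4.5],[-13.4,3.7,33.3],1]])

```text
clock: 19.92
ee_pos: [595.1, 173.5, 131.5]
tool_rot: [-0.027, 0.021, -0.617, 0.786]
force: [0.8, -0.1, -2.8]
gripper_width: 29.9
```

```bash
python3 held.py -94 6.5 1
```

```text
top y -27.388350876714018 ridge x [-31.1  33.2] n 10754 rect ((1.9740772247314453, -0.3083000183105469), (67.22994232177734, 22.451505661010742), 0.08631915599107742)
t 20.0 at [595.8 173.8 132.6] jawnow -86.1 tilt [ 0.  -0.2 -1. ] w 29.8 F [-0.4  0.5 -2.8] 
  SHIFT [-0.06, -1.22, -5.39] TURN [-0.0, 0.2, 0.1]
```

Request:
carry_out(targets=[[[0.14,-1.2,-3],[0,0,0],1],[[0.14,-1.2,-4.8],[0,0,0],1],[[0.14,-1.2,-5.35],[0,0,0],1],[[0.14,-1.2,-5.35],[0,0,0],1],[[0.14,-1.2,-5.35],[0,0,0],-0.2],[[0.14,-1.2,-5.35],[0,0,0],-0.2],[[0.14,-1.2,-5.35],[0,0,0],-0.2],[[0.14,-0.8,-3],[0,0,0],-0.2],[[0.14,0,0],[0,0,0],-0.2],[[0.14,1.5,6],[0,0,0],-0.5]])

```text
clock: 21.22
ee_pos: [596.2, 187.3, 193.2]
tool_rot: [-0.026, 0.021, -0.616, 0.787]
force: [1.0, 0.6, 0.6]
gripper_width: 64.2
```

```bash
cat > row.py <<'E'
# count the rollers in the chute: ridge height above the floor against distance from the seat
import sys
from vis import *
from scipy.signal import find_peaks
np.set_printoptions(suppress=True,precision=1)
c=r.camera("wrist");Q=fe(wcloud(c));cv2.imwrite("pics/last.png",c["pixels"][:,:,::-1])
n=np.hypot(Q[...,0],Q[...,1])
X=Q[(abs(Q[...,1])<25)&(Q[...,0]<-58)&(Q[...,0]>-310)&(Q[...,2]>45)&(Q[...,2]<170)]
h=(X[:,2]-50-(-66-X[:,0])*np.tan(.24))*np.cos(.24)
ok=h<40;b=np.arange(-310,-56,3);pr=np.array([np.median(h[ok&(X[:,0]>=q)&(X[:,0]<q+3)]) if (ok&(X[:,0]>=q)&(X[:,0]<q+3)).sum()>3 else np.nan for q in b])
pk=find_peaks(np.nan_to_num(pr),height=24,distance=7)[0];print("ridges a",b[pk]+1.5,"h",pr[pk],"F",r.get_state()["force"])
t=(abs(Q[...,2]-74)<5)&(n<58);Y=Q[t];print("disc plane",np.linalg.lstsq(np.c_[Y[:,:2],np.ones(len(Y))],Y[:,2],rcond=None)[0].round(4) if t.sum()>500 else "unseen")
if len(sys.argv)>1: go(*map(float,sys.argv[1:]))
E
python3 row.py 426.3 -314 90 -218
```

```text
ridges a [-98.5 -71.5] h [32.1 32. ] F [2.6 3.6 5.7]
disc plane [-0.   0.  74.5]
t 21.3 at [599.5 193.1 203.9] jawnow -86.2 tilt [ 0.  -0.2 -1. ] w 64.1 F [2.6 3.6 5.7] 
  SHIFT [-17.32, -50.71, -11.39] TURN [8.9, -14.5, -131.2]
```

```bash
python3 -c "
from vis import *
go(426.3,-314,90,-37.7)"
```

```text
t 21.3 at [599.5 193.1 203.9] jawnow -86.2 tilt [ 0.03  -0.232 -0.972] w 64.1 F [2.6 3.6 5.7] 
  SHIFT [-17.32, -50.71, -11.39] TURN [11.9, 7.3, 48.1]
```

Request:
carry_out(targets=[[[-17.3,-50.7,0],[11.9,7.3,48.1],-0.5],[[-17.3,-50.7,0],[11.9,7.3,48.1],-0.5],[[-17.3,-50.7,0],[11.9,7.3,48.1],-0.5],[[-17.3,-50.7,0],[11.9,7.3,48.1],-0.5],[[-17.3,-50.7,0],[11.9,7.3,48.1],-0.5],[[-17.3,-50.7,0],[11.9,7.3,48.1],-0.5],[[-17.3,-50.7,-5],[11.9,7.3,48.1],-0.5],[[-17.3,-50.7,-11.3],[11.9,7.3,48.1],-0.5],[[-17.3,-50.7,-11.3],[11.9,7.3,48.1],-0.5],[[-17.3,-50.7,-11.3],[11.9,7.3,48.1],-0.5]])

```text
clock: 22.52
ee_pos: [427.6, -312.4, 94.1]
tool_rot: [-0.312, 0.312, -0.634, 0.636]
force: [0.3, 0.0, -0.6]
gripper_width: 64.3
```

```bash
python3 look.py 426.3 -314 6 -37.7
```

```text
[[ 452.3 -405.1  109.8   67.6   30.7   34. ]
 [ 425.9 -313.9   51.2   67.    29.4   35.2]
 [ 583.5 -392.   128.1   68.2   29.    35.3]
 [ 400.6 -185.6   66.8   66.    29.1   35.2]]
t 22.6 at [ 421.  -319.4   89.5] jawnow -38.2 tilt [-0. -0. -1.] w 63.8 F [-4.9 -5.6 -2.6] 
  SHIFT [0.53, 0.54, -8.35] TURN [0.1, -0.3, 0.5]
```

Request:
carry_out(targets=[[[0.5,0.54,-3],[0,0,0.4],-0.5],[[0.5,0.54,-6],[0,0,0.4],-0.5],[[0.5,0.54,-8.4],[0,0,0.4],-0.5],[[0.5,0.54,-8.4],[0,0,0.4],1],[[0.5,0.54,-8.4],[0,0,0.4],1],[[0.5,0.54,-8.4],[0,0,0.4],1],[[0.5,0.54,-8.4],[0,0,0.4],1],[[0.5,0.54,-5],[0,0,0.4],1],[[0.5,0.54,2],[0,0,0.4],1],[[0.5,0.54,8],[0,0,0.4],1]])

```text
clock: 23.82
ee_pos: [425.2, -313.5, 165.7]
tool_rot: [0.309, -0.313, 0.636, -0.634]
force: [0.0, -2.2, -4.1]
gripper_width: 30.2
```

```bash
python3 held.py -126 60
```

```text
t 23.8 at [ 425.2 -313.5  165.7] jawnow -37.8 tilt [-0. -0. -1.] w 30.2 F [ 0.  -2.2 -4.1] 
  SHIFT [17.13, 45.68, -2.74] TURN [-12.6, -7.1, -47.9]
```

Request:
carry_out(targets=[[[17.1,45.7,4],[-12.6,-7.1,-47.9],1],[[17.1,45.7,4],[-12.6,-7.1,-47.9],1],[[17.1,45.7,4],[-12.6,-7.1,-47.9],1],[[17.1,45.7,4],[-12.6,-7.1,-47.9],1],[[17.1,45.7,4],[-12.6,-7.1,-47.9],1],[[17.1,45.7,4],[-12.6,-7.1,-47.9],1],[[17.1,45.7,4],[-12.6,-7.1,-47.9],1],[[17.1,45.7,0],[-12.6,-7.1,-47.9],1],[[17.1,45.7,-2.7],[-12.6,-7.1,-47.9],1],[[17.1,45.7,-2.7],[-12.6,-7.1,-47.9],1]])

```text
clock: 25.08
ee_pos: [594.1, 148.1, 135.2]
tool_rot: [-0.028, 0.025, -0.618, 0.785]
force: [-0.3, -1.0, -3.7]
gripper_width: 30.0
```

Request:
carry_out(targets=[[[0,0,0],[0,0,0],1],[[0,0,0],[0,0,0],1]])

```text
clock: 25.32
ee_pos: [594.1, 146.6, 135.7]
tool_rot: [-0.028, 0.025, -0.618, 0.786]
force: [0.7, -0.1, -4.1]
gripper_width: 30.0
```

```bash
python3 held.py -126 6.5 1
```

```text
top y -28.212289948736576 ridge x [-31.2  33.1] n 10736 rect ((1.6465301513671875, -0.8938522338867188), (23.181793212890625, 67.19937133789062), 89.51548767089844)
t 25.4 at [594.5 146.1 136.1] jawnow -85.8 tilt [ 0.  -0.2 -1. ] w 30.3 F [-0.   0.6 -4.6] 
  SHIFT [0.28, -1.55, -4.98] TURN [-0.1, -0.2, -0.2]
```

Request:
carry_out(targets=[[[0.45,-1.55,-3],[0,0,0],1],[[0.45,-1.55,-4.6],[0,0,0],1],[[0.45,-1.55,-5.05],[0,0,0],1],[[0.45,-1.55,-5.05],[0,0,0],1],[[0.45,-1.55,-5.05],[0,0,0],-0.2],[[0.45,-1.55,-5.05],[0,0,0],-0.2],[[0.45,-1.55,-5.05],[0,0,0],-0.2],[[0.45,-1.1,-3],[0,0,0],-0.2],[[0.45,-0.3,0],[0,0,0],-0.2],[[0.45,1,6],[0,0,0],-0.5]])

```text
clock: 26.62
ee_pos: [598.0, 154.7, 196.6]
tool_rot: [-0.026, 0.025, -0.617, 0.786]
force: [1.0, 0.8, 0.4]
gripper_width: 64.1
```

Request:
carry_out(targets=[[[0,0,1],[0,0,0],-0.5],[[0,0,1],[0,0,0],-0.5]])

```text
clock: 26.88
ee_pos: [598.5, 154.7, 208.2]
tool_rot: [-0.027, 0.024, -0.617, 0.786]
force: [-0.6, -0.6, -0.6]
gripper_width: 64.4
```

```bash
python3 row.py 480 -230 160 -90; python3 -c "
from vis import *
np.set_printoptions(suppress=True,precision=1)
print(rollers(r.camera('top')))"
```

```text
ridges a [-131.5  -98.5  -71.5] h [32.  32.  31.9] F [ 0.5 -0.3  0.5]
disc plane [ 0.   0.  74.4]
t 26.9 at [598.  154.  206.6] jawnow -85.8 tilt [ 0.  -0.2 -1. ] w 63.9 F [ 0.5 -0.3  0.5] 
  SHIFT [-11.8, -38.4, -4.66] TURN [13.8, 0.1, -4.1]
[[ 400.1 -188.8   66.4   68.9   31.6   36.6]
 [ 452.5 -410.2  108.3   71.2   31.8   36.5]
 [ 584.7 -396.3  128.4   72.7   31.8   36.4]]
```

```bash
python3 -c "
from vis import *
go(400.8,-186,100,-23.3)
c=load('w6.npz');P=wcloud(c);m=(P[...,2]>6)&(P[...,2]<13)&(P[...,0]<410)&(P[...,0]>340)&(P[...,1]>-300)&(P[...,1]<-60);X=P[m];print('rim x',len(X),np.percentile(X[:,0],[5,50,95]))"
```

```text
t 27.0 at [597.6 153.7 205.6] jawnow -85.8 tilt [ 0.008 -0.239 -0.971] w 64.2 F [-1.4 -0.7 -0.8] 
  SHIFT [-19.68, -33.97, -10.56] TURN [12.2, 8.0, 62.2]
rim x 826 [364.22847879 368.6922876  397.59160663]
```

Request:
carry_out(targets=[[[-19.7,-34,0],[12.2,8,62.2],-0.18],[[-19.7,-34,0],[12.2,8,62.2],-0.18],[[-19.7,-34,0],[12.2,8,62.2],-0.18],[[-19.7,-34,0],[12.2,8,62.2],-0.18],[[-19.7,-34,0],[12.2,8,62.2],-0.18],[[-19.7,-34,0],[12.2,8,62.2],-0.18],[[-19.7,-34,-5],[12.2,8,62.2],-0.18],[[-19.7,-34,-10.5],[12.2,8,62.2],-0.18],[[-19.7,-34,-10.5],[12.2,8,62.2],-0.18],[[-19.7,-34,-10.5],[12.2,8,62.2],-0.18]])

```text
clock: 28.22
ee_pos: [395.1, -187.2, 96.3]
tool_rot: [0.385, -0.388, 0.595, -0.589]
force: [0.6, 0.6, 0.0]
gripper_width: 50.4
```

Request:
carry_out(targets=[[[0,0,0],[0,0,0],-0.18],[[0,0,0],[0,0,0],-0.18]])

```text
clock: 28.48
ee_pos: [395.5, -186.8, 96.6]
tool_rot: [0.386, -0.388, 0.595, -0.589]
force: [-0.5, -0.7, 0.8]
gripper_width: 50.2
```

```bash
python3 look.py 400.8 -186 8.5 -23.3
```

```text
[[ 441.6 -406.8  103.1   65.1   12.4   34.8]
 [ 583.4 -391.2  127.8   67.7   28.4   35.3]
 [ 399.9 -184.9   66.7   66.6   29.    35.2]]
t 28.5 at [ 395.9 -186.8   96.9] jawnow -23.6 tilt [-0.  0. -1.] w 50.7 F [-0.1  0.6  0.1] 
  SHIFT [0.49, 0.08, -8.84] TURN [-0.3, -0.4, 0.3]
```

Request:
carry_out(targets=[[[0.42,0.18,-3],[0,0,0.3],-0.18],[[0.42,0.18,-7],[0,0,0.3],-0.18],[[0.42,0.18,-8.9],[0,0,0.3],-0.18],[[0.42,0.18,-8.9],[0,0,0.3],-0.18],[[0.42,0.18,-8.9],[0,0,0.3],1],[[0.42,0.18,-8.9],[0,0,0.3],1],[[0.42,0.18,-8.9],[0,0,0.3],1],[[0.42,0.18,-8.9],[0,0,0.3],1],[[0.42,0.18,-5],[0,0,0.3],1],[[0.42,0.18,0],[0,0,0.3],1]])

```text
clock: 29.78
ee_pos: [398.6, -184.3, 97.0]
tool_rot: [0.387, -0.39, 0.595, -0.587]
force: [-0.8, -1.8, -3.4]
gripper_width: 30.0
```

Request:
carry_out(targets=[[[0,0,5],[0,0,0],1],[[0,0,9],[0,0,0],1]])

```text
clock: 30.02
ee_pos: [398.3, -184.3, 188.8]
tool_rot: [0.387, -0.391, 0.594, -0.587]
force: [-0.4, -0.1, -4.0]
gripper_width: 30.0
```

```bash
python3 held.py -158 60
```

```text
t 30.0 at [ 398.3 -184.3  188.8] jawnow -23.3 tilt [-0.  0. -1.] w 30.0 F [-0.4 -0.1 -4. ] 
  SHIFT [20.03, 29.66, -4.3] TURN [-12.4, -8.7, -62.4]
```

Request:
carry_out(targets=[[[20,29.7,2],[-12.4,-8.7,-62.4],1],[[20,29.7,2],[-12.4,-8.7,-62.4],1],[[20,29.7,2],[-12.4,-8.7,-62.4],1],[[20,29.7,2],[-12.4,-8.7,-62.4],1],[[20,29.7,2],[-12.4,-8.7,-62.4],1],[[20,29.7,2],[-12.4,-8.7,-62.4],1],[[20,29.7,0],[-12.4,-8.7,-62.4],1],[[20,29.7,-4.3],[-12.4,-8.7,-62.4],1],[[20,29.7,-4.3],[-12.4,-8.7,-62.4],1],[[20,29.7,-4.3],[-12.4,-8.7,-62.4],1]])

```text
clock: 31.28
ee_pos: [596.8, 115.0, 143.4]
tool_rot: [-0.027, 0.025, -0.617, 0.786]
force: [0.4, 0.4, -4.8]
gripper_width: 29.7
```

Request:
carry_out(targets=[[[0,0,0],[0,0,0],1],[[0,0,0],[0,0,0],1]])

```text
clock: 31.52
ee_pos: [596.9, 113.6, 144.2]
tool_rot: [-0.027, 0.024, -0.617, 0.786]
force: [0.0, -1.3, -4.2]
gripper_width: 29.9
```

```bash
python3 held.py -158 6.5 1
```

```text
top y -26.21485313768386 ridge x [-31.4  32.6] n 10418 rect ((1.2422523498535156, -0.43899059295654297), (66.4787826538086, 22.635042190551758), 0.13235701620578766)
t 31.6 at [597.  113.5 144.3] jawnow -85.9 tilt [ 0.  -0.2 -1. ] w 29.8 F [ 0.4 -0.  -4.4] 
  SHIFT [0.25, -1.39, -5.05] TURN [-0.0, -0.2, -0.1]
```

Request:
carry_out(targets=[[[0.37,-1.4,-3],[0,0,0],1],[[0.37,-1.4,-4.6],[0,0,0],1],[[0.37,-1.4,-5.0],[0,0,0],1],[[0.37,-1.4,-5.0],[0,0,0],1],[[0.37,-1.4,-5.0],[0,0,0],-0.2],[[0.37,-1.4,-5.0],[0,0,0],-0.2],[[0.37,-1.4,-5.0],[0,0,0],-0.2],[[0.37,-0.9,-3],[0,0,0],-0.2],[[0.37,-0.2,0],[0,0,0],-0.2],[[0.37,1,6],[0,0,0],-0.5]])

```text
clock: 32.83
ee_pos: [599.7, 122.2, 204.8]
tool_rot: [-0.025, 0.025, -0.616, 0.787]
force: [1.4, 0.1, 0.2]
gripper_width: 63.9
```

Request:
carry_out(targets=[[[0,0,1],[0,0,0],-0.5],[[0,0,1],[0,0,0],-0.5]])

```text
clock: 33.08
ee_pos: [600.2, 122.3, 216.4]
tool_rot: [-0.026, 0.024, -0.616, 0.787]
force: [1.0, 0.2, -0.5]
gripper_width: 64.0
```

```bash
python3 row.py 452.4 -405 100 -71; python3 -c "
from vis import *
np.set_printoptions(suppress=True,precision=1)
print(rollers(r.camera('top')))"
```

```text
ridges a [-161.5 -131.5  -98.5  -68.5] h [31.9 32.1 32.  32. ] F [ 0.3  0.2 -0.7]
disc plane [ 0.   0.  74.4]
t 33.1 at [599.6 121.6 214.8] jawnow -85.9 tilt [ 0.  -0.2 -1. ] w 64.1 F [ 0.3  0.2 -0.7] 
  SHIFT [-14.72, -52.66, -11.48] TURN [13.7, 2.4, 14.9]
[[ 452.3 -409.8  108.3   71.9   31.7   36.5]
 [ 585.  -396.7  128.4   71.8   31.8   36.4]]
```

```bash
python3 -c "
from vis import *
go(452.4,-405,95,-161)"
```

```text
t 33.2 at [599.3 121.2 213.9] jawnow -85.9 tilt [ 0.008 -0.24  -0.971] w 63.9 F [-0.9 -0.6 -0.6] 
  SHIFT [-14.69, -52.62, -11.89] TURN [12.1, -8.7, -74.6]
```

Request:
carry_out(targets=[[[-14.7,-52.6,0],[12.1,-8.7,-74.6],-0.5],[[-14.7,-52.6,0],[12.1,-8.7,-74.6],-0.5],[[-14.7,-52.6,0],[12.1,-8.7,-74.6],-0.5],[[-14.7,-52.6,0],[12.1,-8.7,-74.6],-0.5],[[-14.7,-52.6,0],[12.1,-8.7,-74.6],-0.5],[[-14.7,-52.6,0],[12.1,-8.7,-74.6],-0.5],[[-14.7,-52.6,0],[12.1,-8.7,-74.6],-0.5],[[-14.7,-52.6,-5],[12.1,-8.7,-74.6],-0.5],[[-14.7,-52.6,-11.9],[12.1,-8.7,-74.6],-0.5],[[-14.7,-52.6,-11.9],[12.1,-8.7,-74.6],-0.5]])

```text
clock: 34.42
ee_pos: [448.8, -406.1, 90.6]
tool_rot: [0.413, -0.41, -0.575, 0.575]
force: [0.1, -0.2, 0.3]
gripper_width: 63.7
```

Request:
carry_out(targets=[[[0,0,0],[0,0,0],-0.5],[[0,0,0],[0,0,0],-0.5]])

```text
clock: 34.67
ee_pos: [449.0, -405.1, 90.8]
tool_rot: [-0.413, 0.409, 0.575, -0.575]
force: [0.3, -0.3, 2.0]
gripper_width: 63.9
```

```bash
python3 look.py 452.4 -405 5.5 -161
```

```text
[[ 451.6 -405.8  108.7   66.3   29.    35.2]
 [ 582.8 -393.1  127.9   66.    28.3   35.3]]
t 34.7 at [ 450.1 -405.2   92. ] jawnow -161.1 tilt [-0.  0. -1.] w 64.4 F [-0.2 -0.5  0. ] 
  SHIFT [0.23, 0.02, -8.65] TURN [-0.1, -0.2, 0.1]
```

Request:
carry_out(targets=[[[0.2,-0.05,-3],[0,0,0],-0.5],[[0.2,-0.05,-7],[0,0,0],-0.5],[[0.2,-0.05,-8.7],[0,0,0],-0.5],[[0.2,-0.05,-8.7],[0,0,0],1],[[0.2,-0.05,-8.7],[0,0,0],1],[[0.2,-0.05,-8.7],[0,0,0],1],[[0.2,-0.05,-8.7],[0,0,0],1],[[0.2,-0.05,-5],[0,0,0],1],[[0.2,-0.05,1],[0,0,0],1],[[0.2,-0.05,7],[0,0,0],1]])

```text
clock: 35.98
ee_pos: [451.2, -405.3, 162.8]
tool_rot: [0.413, -0.409, -0.575, 0.575]
force: [0.6, -1.5, -4.2]
gripper_width: 29.9
```

Request:
carry_out(targets=[[[0,0,4],[0,0,0],1],[[0,0,4],[0,0,0],1]])

```text
clock: 36.22
ee_pos: [452.7, -406.5, 206.4]
tool_rot: [0.411, -0.412, -0.575, 0.576]
force: [0.7, -0.4, -4.8]
gripper_width: 30.3
```

```bash
python3 held.py -190 60
```

```text
t 36.2 at [ 452.7 -406.5  206.4] jawnow -161.1 tilt [ 0. -0. -1.] w 30.3 F [ 0.7 -0.4 -4.8] 
  SHIFT [14.81, 48.78, -5.3] TURN [-12.2, 8.3, 74.7]
```

Request:
carry_out(targets=[[[14.8,48.8,0],[-12.2,8.3,74.7],1],[[14.8,48.8,0],[-12.2,8.3,74.7],1],[[14.8,48.8,0],[-12.2,8.3,74.7],1],[[14.8,48.8,0],[-12.2,8.3,74.7],1],[[14.8,48.8,0],[-12.2,8.3,74.7],1],[[14.8,48.8,0],[-12.2,8.3,74.7],1],[[14.8,48.8,0],[-12.2,8.3,74.7],1],[[14.8,48.8,-2],[-12.2,8.3,74.7],1],[[14.8,48.8,-5.3],[-12.2,8.3,74.7],1],[[14.8,48.8,-5.3],[-12.2,8.3,74.7],1]])

```text
clock: 37.48
ee_pos: [597.3, 82.3, 148.1]
tool_rot: [-0.026, 0.027, -0.617, 0.786]
force: [-0.4, -2.1, -4.5]
gripper_width: 29.8
```

Request:
carry_out(targets=[[[0,0,0],[0,0,0],1],[[0,0,0],[0,0,0],1]])

```text
clock: 37.72
ee_pos: [597.4, 80.6, 148.5]
tool_rot: [-0.025, 0.026, -0.617, 0.786]
force: [-0.8, 0.4, -4.7]
gripper_width: 30.2
```

```bash
python3 held.py -190 6.5 1
```

```text
top y -28.14018639872654 ridge x [-31.5  32.9] n 10827 rect ((1.5990982055664062, -0.3924980163574219), (23.047454833984375, 67.1619644165039), 89.78074645996094)
t 37.8 at [597.7  80.8 148.9] jawnow -85.8 tilt [ 0.  -0.2 -1. ] w 30.0 F [-0.2 -0.  -5.2] 
  SHIFT [0.39, -1.22, -4.75] TURN [0.1, -0.5, -0.1]
```

Request:
carry_out(targets=[[[0.55,-1.2,-3],[0,-0.4,0],1],[[0.55,-1.2,-4.4],[0,-0.4,0],1],[[0.55,-1.2,-4.85],[0,-0.4,0],1],[[0.55,-1.2,-4.85],[0,-0.4,0],1],[[0.55,-1.2,-4.85],[0,-0.4,0],-0.2],[[0.55,-1.2,-4.85],[0,-0.4,0],-0.2],[[0.55,-1.2,-4.85],[0,-0.4,0],-0.2],[[0.55,-0.7,-3],[0,0,0],-0.2],[[0.55,0,0],[0,0,0],-0.2],[[0.55,1,6],[0,0,0],-0.5]])

```text
clock: 39.02
ee_pos: [602.2, 89.7, 209.3]
tool_rot: [-0.024, 0.027, -0.616, 0.787]
force: [0.9, 0.4, 0.2]
gripper_width: 63.6
```

Request:
carry_out(targets=[[[0,0,1],[0,0,0],-0.5],[[0,0,1],[0,0,0],-0.5]])

```text
clock: 39.28
ee_pos: [602.7, 89.7, 220.8]
tool_rot: [-0.024, 0.026, -0.616, 0.787]
force: [0.0, 0.1, -0.5]
gripper_width: 64.2
```

```bash
python3 row.py 583.2 -392.3 95 -142; python3 -c "
from vis import *
np.set_printoptions(suppress=True,precision=1)
print(rollers(r.camera('top')))"
```

```text
ridges a [-191.5 -161.5 -131.5  -98.5  -68.5] h [32.1 32.  32.1 32.1 31.9] F [ 0.7 -1.2 -0.8]
disc plane [ 0.  -0.  74.4]
t 39.3 at [602.   89.1 219.2] jawnow -85.8 tilt [ 0.  -0.2 -1. ] w 63.9 F [ 0.7 -1.2 -0.8] 
  SHIFT [-1.88, -48.14, -12.42] TURN [12.9, -6.6, -55.8]
[[ 585.2 -396.9  128.4   71.2   31.8   36.4]]
```

Five rollers are in the row. Now the last.

Request:
carry_out(targets=[[[-1.9,-48.1,0],[12.9,-6.6,-55.8],-0.5],[[-1.9,-48.1,0],[12.9,-6.6,-55.8],-0.5],[[-1.9,-48.1,0],[12.9,-6.6,-55.8],-0.5],[[-1.9,-48.1,0],[12.9,-6.6,-55.8],-0.5],[[-1.9,-48.1,0],[12.9,-6.6,-55.8],-0.5],[[-1.9,-48.1,0],[12.9,-6.6,-55.8],-0.5],[[-1.9,-48.1,-3],[12.9,-6.6,-55.8],-0.5],[[-1.9,-48.1,-8],[12.9,-6.6,-55.8],-0.5],[[-1.9,-48.1,-12.4],[12.9,-6.6,-55.8],-0.5],[[-1.9,-48.1,-12.4],[12.9,-6.6,-55.8],-0.5]])

```text
clock: 40.62
ee_pos: [577.3, -391.7, 86.8]
tool_rot: [-0.316, 0.305, 0.636, -0.634]
force: [0.1, 1.1, -0.7]
gripper_width: 63.9
```

Request:
carry_out(targets=[[[0,0,0],[0,0,0],-0.5],[[0,0,0],[0,0,0],-0.5]])

```text
clock: 40.88
ee_pos: [578.4, -391.1, 88.9]
tool_rot: [-0.315, 0.306, 0.636, -0.635]
force: [0.1, 0.3, 0.4]
gripper_width: 64.1
```

```bash
python3 look.py 583.3 -392.3 5.5 -142
```

```text
[[ 583.7 -392.7  127.8   66.5   29.3   35.2]
 [ 505.6 -693.     1.6   18.4    4.6   24.2]]
t 40.9 at [ 578.7 -391.3   89.2] jawnow -142.0 tilt [-0.  0. -1.] w 64.0 F [0.6 1.  0. ] 
  SHIFT [0.46, -0.1, -8.37] TURN [-0.4, -0.6, 0.0]
```

Request:
carry_out(targets=[[[0.48,-0.12,-3],[0,-0.5,0],-0.5],[[0.48,-0.12,-7],[-0.3,-0.5,0],-0.5],[[0.48,-0.12,-8.4],[-0.3,-0.5,0],-0.5],[[0.48,-0.12,-8.4],[-0.3,-0.5,0],1],[[0.48,-0.12,-8.4],[-0.3,-0.5,0],1],[[0.48,-0.12,-8.4],[-0.3,-0.5,0],1],[[0.48,-0.12,-8.4],[-0.3,-0.5,0],1],[[0.48,-0.12,-5],[-0.3,-0.5,0],1],[[0.48,-0.12,1],[-0.3,-0.5,0],1],[[0.48,-0.12,7],[-0.3,-0.5,0],1]])

```text
clock: 42.18
ee_pos: [582.3, -392.3, 159.3]
tool_rot: [-0.312, 0.308, 0.636, -0.635]
force: [0.7, -1.0, -3.9]
gripper_width: 30.0
```

Request:
carry_out(targets=[[[0,0,5],[0,0,0],1],[[0,0,5],[0,0,0],1]])

```text
clock: 42.42
ee_pos: [584.4, -393.1, 214.3]
tool_rot: [0.309, -0.311, -0.635, 0.635]
force: [0.5, -0.0, -5.2]
gripper_width: 30.3
```

```bash
python3 held.py -225 60
```

```text
t 42.4 at [ 584.4 -393.1  214.3] jawnow -142.0 tilt [ 0. -0. -1.] w 30.3 F [ 0.5 -0.  -5.2] 
  SHIFT [1.87, 44.05, -5.26] TURN [-13.1, 6.0, 55.7]
```

Request:
carry_out(targets=[[[1.9,44,0],[-13.1,6,55.7],1],[[1.9,44,0],[-13.1,6,55.7],1],[[1.9,44,0],[-13.1,6,55.7],1],[[1.9,44,0],[-13.1,6,55.7],1],[[1.9,44,0],[-13.1,6,55.7],1],[[1.9,44,0],[-13.1,6,55.7],1],[[1.9,44,0],[-13.1,6,55.7],1],[[1.9,44,-3],[-13.1,6,55.7],1],[[1.9,44,-5.3],[-13.1,6,55.7],1],[[1.9,44,-5.3],[-13.1,6,55.7],1]])

```text
clock: 43.68
ee_pos: [601.4, 44.2, 157.5]
tool_rot: [-0.024, 0.023, -0.616, 0.787]
force: [-0.0, -0.8, -5.2]
gripper_width: 29.7
```

Request:
carry_out(targets=[[[0,0,0],[0,0,0],1],[[0,0,0],[0,0,0],1]])

```text
clock: 43.92
ee_pos: [601.7, 43.0, 158.0]
tool_rot: [-0.024, 0.022, -0.616, 0.787]
force: [0.3, -0.1, -4.6]
gripper_width: 29.8
```

```bash
python3 held.py -225 6.5 1
```

```text
top y -27.843429372858065 ridge x [-31.9  32.3] n 10745 rect ((0.9331016540527344, 0.24642181396484375), (66.81648254394531, 22.815866470336914), 0.9616662263870239)
t 44.0 at [601.8  43.4 158.2] jawnow -86.2 tilt [ 0.  -0.2 -1. ] w 30.1 F [-0.   0.1 -4.3] 
  SHIFT [0.22, -0.87, -4.84] TURN [0.1, -0.3, 0.3]
```

Request:
carry_out(targets=[[[0.3,-0.87,-3],[0,-0.3,0.3],1],[[0.3,-0.87,-4.4],[0,-0.3,0.3],1],[[0.3,-0.87,-4.9],[0,-0.3,0.3],1],[[0.3,-0.87,-4.9],[0,-0.3,0.3],1],[[0.3,-0.87,-4.9],[0,-0.3,0.3],-0.2],[[0.3,-0.87,-4.9],[0,-0.3,0.3],-0.2],[[0.3,-0.87,-4.9],[0,-0.3,0.3],-0.2],[[0.3,-0.4,-3],[0,0,0],-0.2],[[0.3,0.3,0],[0,0,0],-0.2],[[0.3,1.3,6],[0,0,0],-0.5]])

```text
clock: 45.22
ee_pos: [603.7, 55.4, 218.7]
tool_rot: [-0.023, 0.023, -0.616, 0.787]
force: [1.6, 0.1, 0.2]
gripper_width: 63.9
```

Request:
carry_out(targets=[[[0,0,1],[0,0,0],-0.5],[[0,0,1],[0,0,0],-0.5],[[0,0,1],[0,0,0],-0.5],[[0,0,1],[0,0,0],-0.5]])

```text
clock: 45.72
ee_pos: [603.1, 54.7, 227.2]
tool_rot: [-0.022, 0.024, -0.616, 0.787]
force: [0.3, 0.7, -0.7]
gripper_width: 64.0
```

```bash
python3 row.py 560 -200 250 -86;  python3 -c "
from vis import *
np.set_printoptions(suppress=True,precision=1)
print(rollers(r.camera('top')))"
```

```text
ridges a [-224.5 -194.5 -161.5 -131.5  -98.5  -68.5] h [32.  32.  32.  32.  32.  31.8] F [-0.7  0.8 -0. ]
disc plane [ 0.   0.  74.5]
t 45.8 at [603.2  54.9 227.4] jawnow -86.2 tilt [ 0.  -0.2 -1. ] w 64.2 F [-0.7  0.8 -0. ] 
  SHIFT [-4.32, -25.49, 2.26] TURN [13.9, 0.3, 0.3]
[]
```

Request:
carry_out(targets=[[[-4.3,-25,2.3],[13.9,0,0],-0.5],[[-4.3,-25,2.3],[13.9,0,0],-0.5],[[-4.3,-25,2.3],[13.9,0,0],-0.5],[[-4.3,-25,2.3],[13.9,0,0],-0.5],[[-4.3,-25,2.3],[13.9,0,0],-0.5],[[-4.3,-25,2.3],[13.9,0,0],-0.5],[[-4.3,-25,2.3],[13.9,0,0],-0.5],[[-4.3,-25,2.3],[13.9,0,0],-0.5]])

```text
clock: 46.82
ee_pos: [560.8, -192.1, 250.7]
tool_rot: [0.026, -0.023, 0.707, -0.707]
force: [0.1, 0.1, 0.2]
gripper_width: 64.0
```

```bash
python3 - <<'E'
from vis import *
c=r.camera("top");cv2.imwrite("pics/final.png",c["pixels"][:,:,::-1]);np.savez("topf.npz",**c)
E
```

```text
(no output)
```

View pics/final.png

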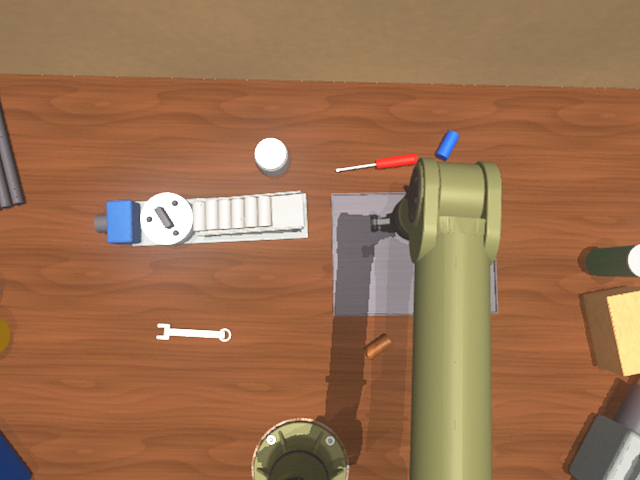

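The disc is home at (166,219), with the six rollers in one close row from col 192 to 271. The spanner, tin, screwdriver and the coloured cylinders are where they started.

```bash
python3 -c "
from bench import r
print(r.finish_job())"
```

```text
the job is handed in; nothing more can be done
None
```

The feeder is ready, and the job was handed in at about 47 s of the 210 s allowed. The disc is home on its seat, and all six rollers lie in one close row behind it.

**How it went:** I turned the disc about 43°, lowered it over the studs until the force showed it on its seat, and let go. Then I laid the rollers on the chute one by one and let each roll down.

**Last checks:**
- **Disc:** its top measured as a level plane at z = 74.5 mm, against 74 mm expected.
- **Rollers:** six ridges, each about 32 mm above the chute floor and about 31 mm apart, which is what touching rollers should give.
- **Tray and bystanders:** no rollers were left in the tray. In the final picture the spanner, screwdriver, tin and the brown and blue cylinders stand where they began.

**What disagreed:**
- **Cameras:** the top camera differed from the wrist camera by about 3–5 mm in y, so I relied on the wrist camera.
- **Disc grasp:** when the gripper closed on the handle, the tool ended about 8 mm off in y, and I did not find out why. I re-measured the held disc before fitting it.
- **Knocked roller:** one roller had rolled about 20 cm to the tray rim by itself. I found it there and used it normally.

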